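# Take the hot lid off the felting pot with the lid lifter

## Task

The wool ball in the pot under the airer has boiled long enough. Take the lid lifter from its rest, hook the hot lid by its loop, carry it off level and set it down gently in the middle of the cork mat, then stand the lifter back in its rest as it was, hook in the dish and shank in the cradle. Touch lid and pot only with the lifter, leave the pot where it is, and do not knock the airer or the things standing about.

Things in the scene. Friction and masses are not known exactly. Their poses are not given: they have to be found in the camera images.
- lid: Hot blue enamel lid on the pot, 147 mm across, edge 4 mm thick, domed to 12.5 mm, 0.18-0.28 kg, with a fixed wire loop handle in its y-z plane: a hook enters along its x. z up. Origin: centre of the flange's underside, which lies on the pot's rim. A 120 mm wide flat lip reaches 6 mm below that into the pot; so on a flat surface the origin stands 6 mm above it, and it must rise over 6 mm to come off.
- lid_loop (a point): Middle of the loop handle's level crown, on the centre line of the 7 mm wire, 50 mm above the lid's origin. The crown runs level 19 mm to either side along the lid's y, then bends down to legs 31 mm out. Opening below the crown: 34 mm high (dome to underside of wire), 55 mm wide. Axes as the lid's.
- pot: Hot blue enamelled pot, 140 mm across the rim, 80 mm high, 1.2 kg, loose on the hot plate. Origin: centre of its underside. A pale felted wool ball lies in it under the lid.
- lifter_grip (a point): Lid lifter: middle of its wooden handle (84 mm long, 16 mm thick across y, 24 mm deep), which continues a flat steel shank 14 x 5 mm. Axes: x = where the hook's foot points, z = up when the foot is level; shank and handle then lean back 28 deg from vertical, top towards -x. The heel (shank's lower end, underside) lies at [0.0742, 0, -0.142] in these axes. 0.14 kg. Starts so, standing in its rest.
- lifter_hook (a point): Lid lifter: seat of the hook, middle of the foot's upper face, 16 mm in front of the heel and 5 mm above its underside; at [0.0902, 0, -0.137] from lifter_grip in the lifter's axes. The foot is flat, level, 14 mm wide, 5 mm thick, with about 29 mm of seat from the shank to an upturned tip that rises 9 mm above the seat.
- lifter_rest: The lifter's rest, fixed: blue dish (floor 5 mm, rim 11 mm high, 84 mm wide in y, from -101 to +49 mm in x) with a steel wire cradle. Origin: underside, below the place of the lifter's heel; x = where the resting foot points. The cradle's U, 17 mm wide inside at the bottom, 34 mm at the mouth, bears the shank 100 mm up from the heel: bottom of U at [-0.052, 0, 0.093] (wire 6 mm), shoulders to z = 0.113.
- rest_heel (a point): Where the lifter's heel stands in its rest: on the dish floor, 5 mm above the worktop. Axes as the rest's.
- cork_mat: Round cork mat, 170 mm across, 8 mm thick, fixed: the place for the hot lid. Origin: centre of its underside.
- mat_top (a point): Centre of the cork mat's upper face, 8 mm above the worktop.
- airer_front_rod (a point): Middle of the front rod (8 mm thick, along y) of the white table-top airer, 0.47 m above the worktop. Four more rods follow behind at 48 mm spacing, above the pot; the front rod is about 82 mm nearer the robot than the pot's centre. A gripper upright over the pot would strike the rods; one leaning back in line with the lifter's handle passes in front of them.
- spool_white: white thread spool, 31 mm across, 43 mm high, loose bystander standing upright. Origin: centre of its underside.
- spool_red: red thread spool, 31 mm across, 43 mm high, loose bystander standing upright. Origin: centre of its underside.
- spool_blue: dark blue thread spool, 31 mm across, 43 mm high, loose bystander standing upright. Origin: centre of its underside.
- masking_tape: Roll of masking tape, 100 mm across, 25 mm high, loose bystander lying flat. Origin: centre of its underside.
- wax_pot: Small white pot of wax with a closed tan lid, 62 mm across, 35 mm high, loose bystander. Origin: centre of its underside.
- hot_plate: White electric hot plate, 190 x 190 x 36 mm, fixed. Origin: centre of its underside. The pot stands on it.
- airer: The white table-top airer as a whole, fixed: uprights at the back (0.20 m behind the front rod) at 0.42 m to either side. Origin: on the worktop below the middle of the front rod.

How it is judged (in metres and radians):
On the way, in this order (a step that is already met when the one before it is completed fails the run):
1. the lid hangs level from the lifter, clear of the pot (z of lid in the frame of pot above 0.095 m and contact force between lifter and lid above 0.5 N and angle between lid's own z axis and vertical below 0.3 rad), for 0.2 s.
2. the lid lies on the mat and the hook is free of it (horizontal distance between lid and mat_top below 0.03 m and height (world z) of lid below 0.02 m and angle between lid's own z axis and vertical below 0.06 rad and contact force between lifter and lid below 0.05 N), for 0.2 s.
At the end, for the whole second after the job is handed in: The lid lies flat on the cork mat, centre within 30 mm of the mat's centre, free of the lifter; the lifter leans in its rest, foot in the dish, shank in the cradle (grip 110 to 165 mm above the worktop, within 30 mm of the rest's middle line); pot within 20 mm of its place; all at rest (all of step 2 and x of lifter_hook in the frame of lifter_rest between -0.02 and 0.045 m and y of lifter_hook in the frame of lifter_rest between -0.03 and 0.03 m and height (world z) of lifter_hook below 0.03 m and height (world z) of lifter_grip between 0.11 and 0.165 m and y of lifter_grip in the frame of lifter_rest between -0.03 and 0.03 m and contact force between lifter and lifter_rest above 0.1 N and linear speed of each of lid, lifter below 0.02 m/s and distance of pot from where it was at the start of the episode below 0.02 m); the robot touches nothing.
It fails at once if the hot lid or pot touched with the gripper or arm (contact force between any of the fingers, the arm and lid above 0.5 N or contact force between any of the fingers, the arm and pot above 0.5 N).
It fails at once if the lid tipped more than 20 degrees (angle between lid's own z axis and vertical above 0.35 rad).
It fails at once if the lid put down hard: more than 25 N on the mat (contact force between lid and cork_mat above 25 N).
It fails at once if the airer knocked by arm, lid or lifter (more than 8 N) (contact force between any of the arm, the fingers, lid, lifter and airer above 8 N).
It fails at once if the pot or a bystander moved by more than 20 mm (distance of any of pot, spool_white, spool_red, spool_blue, masking_tape, wax_pot from where it was at the start of the episode above 0.02 m).
It also fails if it takes over 72 s, if anything falls off the work surface, if the arm or the gripper's body presses on something with over 40 N, if the wrist force passes 120 N, or if a joint passes its speed limit or range.

## Robot

A 7-joint arm with a two-finger parallel gripper is mounted at the origin on a cart in front of the work surface, level with it; the furniture and walls round the work are solid. World frame = base frame: x ahead of the robot, y to its left, z up, the work surface at z = 0. Lengths are in m, angles in degrees, forces in N, time in s.
With the tool pointing down it reaches from about 0.425 to 0.875 m from the base axis. Payload 4.7 kg.
Tool frame: the origin (TCP) lies between the finger pads; the fingertips stand 8 mm ahead of it and the grasp point (between the pads) lies 11 mm behind it; x points along the fingers, z is the direction in which the jaws open and shut, and the axes are right-handed (so a half turn about x gives the same grasp; the last joint's range is limited). The gripper opens to 87 mm and grips with 3 to 60 N. Pads are 19 mm wide; open, the fingers measure 117 mm over their backs; the gripper's body (75 mm by 190 mm) begins 51 mm behind the grasp point.
Start: joints at [77.813, 18.392, -4.016, 83.108, 1.295, 78.541, -3.26], TCP at [0.146, -0.633, 0.231] pointing down, gripper open.
Joint ranges: [-163.93, 163.93], [-17.29, 119.83], [-79.2, 71.16], [3.27, 140.29], [-89.18, 269.18], [5.43, 117.66], [-154.24, 154.24]. Speed limits (degrees/s): [147.25, 147.25, 180, 180, 180, 180, 180].

## Interface

Orientations are given as [roll, pitch, yaw] about the fixed x, y, z axes, in that order (R = Rz(yaw) Ry(pitch) Rx(roll)).
In Python, from cell import telemetry, vision, sign_off gives the robot as it stands. The module is installed in compiled form; this text tells all that it offers.
- The arm moves only by the tool drive_tool, never from a script. Its arguments are lists of equal length, an entry for each row: "offset": the shift along the tool's x, y, z in m, a list of three; "angular": the turn, a rotation vector about the tool's x, y, z in rad, a list of three. A call has 1 to 10 rows; each row is the pose to reach, as a shift and turn from the pose measured when the call began, along the tool's axes at that moment; what a row does not reach only later rows make up. A row lasts 1/8 s, in which the tool goes at most 62.5 mm and 10.7 degrees, less where a joint would pass 70% of its speed; a pose out of reach is approached as far as the arm can. A call with a gripper value outside its range is refused whole. "fingers" is the closure, from -1 (fully open) to 1 (shut), set as the call begins (left out, the last holds). The fingers move at their own pace and stop on an object; "squeeze" is the grip in N (left out, the last holds). Time passes only in rows, so rows that repeat a pose let the fingers close. It gives the time, the measured TCP pose, the force and the opening at its end, in the units of the state.
- telemetry.get_obs(): the state, without advancing time (a new reading comes with each control period).
- vision.read_camera(name): name is "scene" or "top"; returns a dict with "pixels" (400x640x3 uint8, red, green, blue), "intrinsics" (3x3 intrinsics, pixels), "world_from_camera" (4x4, takes a point from camera to world coordinates). Camera axes: x right, y up, looking along -z (the intrinsics and any distortion apply to the point x, -y, -z); pixel columns grow to the right and rows downward; lengths in m; the calibration is good to about 2 mm. A picture is of the moment at which its call begins. There is no depth.
- sign_off(): hands the job in, once; it reports no verdict.
The state is a dict: "time_s": time; "qpos": joint angles; "joint_velocities": joint speeds; "effort": joint torques, N m; "tool_pos": TCP position; "tool_rot": TCP orientation; "force": force on the tool from outside, world axes, zero at the start; "wrist_torque": the same for the moment, N m; "grip_width": finger opening in m.
Only numpy, scipy, OpenCV 4.12 (cv2) and the standard library are available. Lean on these libraries where they do the work, as an engineer would, in place of code of your own. Each camera call takes 0.05 s, during which the arm holds its last target.

## Working session

There is one attempt and no reset: what is moved stays moved. The work goes in short steps, Python scripts to look and compute and a tool call to move; the robot and the scene stay as the last step left them, time stands still between calls to the robot, and variables do not carry over. Pictures are saved under pics/ and viewed, and the job is handed in when it is done.

Besides the shell and the picture viewer there is one more tool, called after ">>>" by a JSON object that holds its "api" and its "payload". drive_tool: Moves the arm, as the interface text tells. Its arguments: {"type":"object","properties":{"offset":{"type":"array"},"angular":{"type":"array"},"fingers":{"type":"number"},"squeeze":{"type":"number"}},"required":["offset","angular"]}

```bash
mkdir -p pics; python3 - <<'E'
from cell import telemetry, vision
import cv2, numpy as np
o=telemetry.get_obs()
for k,v in o.items(): print(k,np.round(v,4) if not isinstance(v,str) else v)
for n in("scene","top"):
    d=vision.read_camera(n); cv2.imwrite(f"pics/{n}0.png",cv2.cvtColor(d["pixels"],cv2.COLOR_RGB2BGR))
    np.savez(f"{n}0.npz",**{k:d[k] for k in("pixels","intrinsics","world_from_camera")})
    print(d.keys(),d["intrinsics"],d["world_from_camera"].round(4))
E
```

```text
time_s 0.0
qpos [77.8127 18.4391 -4.0155 83.1757  1.2956 78.54   -3.2602]
joint_velocities [ 0.0531 -0.09    0.0213  0.0336  0.0737  0.0688 -0.085 ]
effort [-7.00000e-04 -4.91292e+01 -4.04000e-01 -3.12530e+01 -6.40000e-02
  4.37000e-02  2.00000e-04]
tool_pos [ 0.146  -0.6328  0.2295]
tool_rot [-176.6758   89.8902  106.3211]
force [-0.0072  0.1443 -0.6402]
wrist_torque [ 0.0375 -0.0178  0.0157]
grip_width 0.0869
dict_keys(['pixels', 'intrinsics', 'world_from_camera']) [[394.50569385   0.         321.56815293]
 [  0.         394.50569385 204.06237699]
 [  0.           0.           1.        ]] [[-0.8157  0.2881 -0.5017 -0.1253]
 [-0.578  -0.3676  0.7286  0.9552]
 [ 0.0256  0.8842  0.4663  0.8906]
 [ 0.      0.      0.      1.    ]]
dict_keys(['pixels', 'intrinsics', 'world_from_camera']) [[444.14173063   0.         320.07444325]
 [  0.         444.14173063 201.11316782]
 [  0.           0.           1.        ]] [[ 0.002   0.9934 -0.1145  0.428 ]
 [-1.      0.0025  0.0041 -0.0046]
 [ 0.0044  0.1145  0.9934  1.5323]
 [ 0.      0.      0.      1.    ]]
```

View pics/scene0.png

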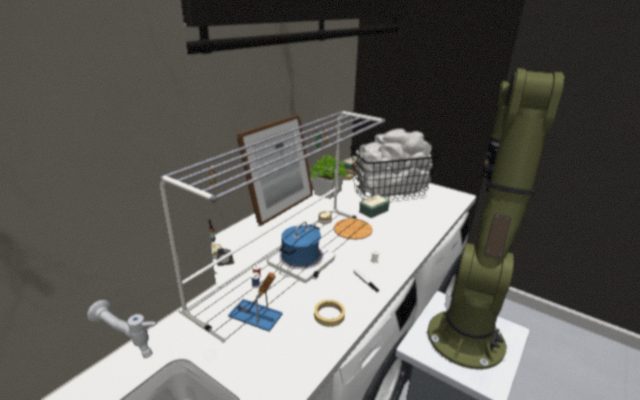

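View pics/top0.png

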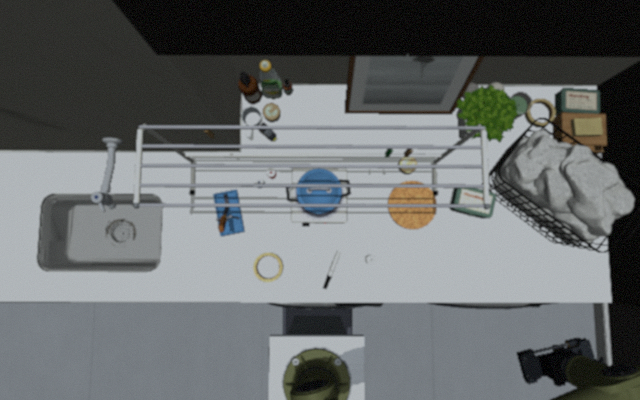

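```bash
cat > h.py <<'E'
import numpy as np, cv2
def load(n): 
    d=np.load(n+".npz"); return d
def ray(d,u,v):
    K=d["intrinsics"];T=d["world_from_camera"]
    c=np.array([(u-K[0,2])/K[0,0],-(v-K[1,2])/K[1,1],-1]); return T[:3,3],T[:3,:3]@c
def atz(d,u,v,z):
    o,r=ray(d,u,v); return o+r*(z-o[2])/r[2]
def proj(d,p):
    K=d["intrinsics"];T=d["world_from_camera"]; c=T[:3,:3].T@(np.asarray(p,float)-T[:3,3])
    return np.array([K[0,2]+K[0,0]*c[0]/-c[2],K[1,2]-K[1,1]*c[1]/-c[2]])
def crop(d,x0,y0,x1,y1,s,fn,marks=()):
    im=cv2.cvtColor(d["pixels"],cv2.COLOR_RGB2BGR)[y0:y1,x0:x1]
    im=cv2.resize(im,None,fx=s,fy=s,interpolation=cv2.INTER_CUBIC)
    for m in marks:
        u,v=proj(d,m); cv2.circle(im,(int((u-x0+.5)*s),int((v-y0+.5)*s)),2,(0,0,255),-1)
    cv2.imwrite(fn,im)
E
python3 - <<'E'
from h import *
t=load("top0");s=load("scene0")
crop(t,180,140,460,300,2.8,"pics/tc.png"); crop(s,210,180,400,340,4,"pics/sc.png")
crop(t,200,170,280,250,7,"pics/tr.png");
E
```

```text
(no output)
```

View pics/tc.png

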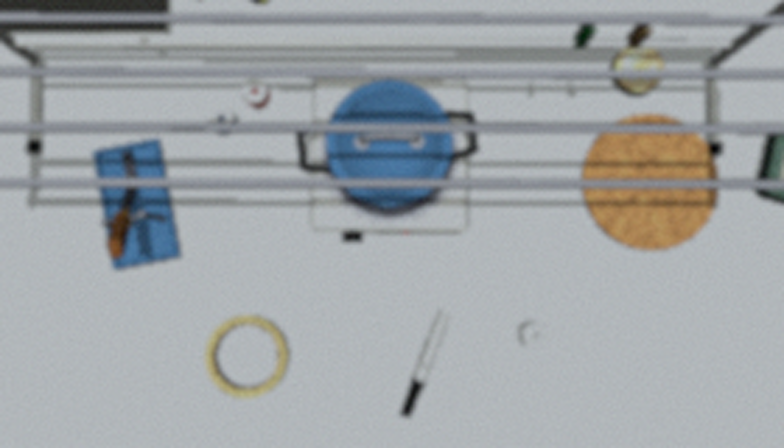

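View pics/sc.png

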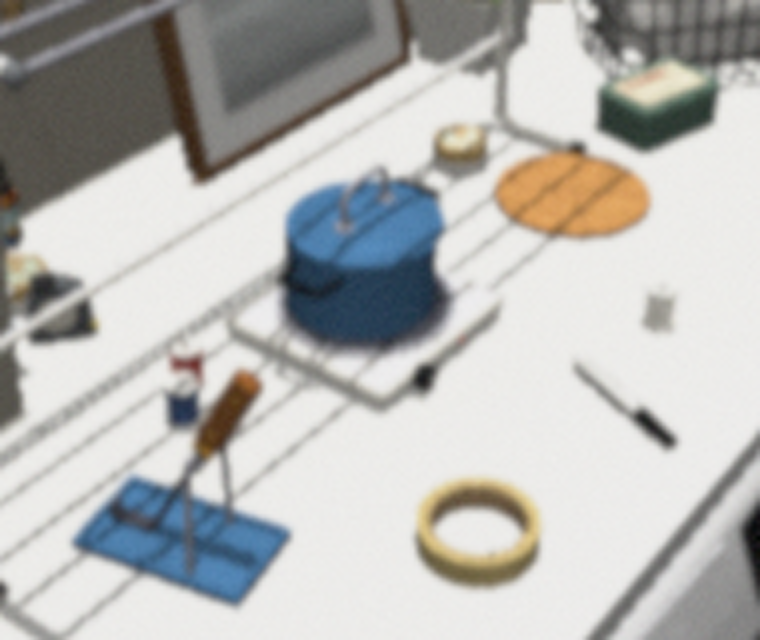

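View pics/tr.png

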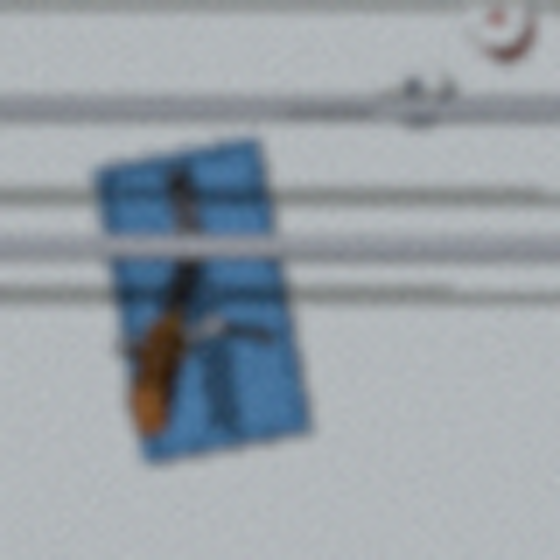

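```bash
cat > seg.py <<'E'
from h import *
from scipy.optimize import least_squares
def O(c,x0,y0,s): return ((c[0])/s-.5+x0+0*1,(c[1])/s-.5+y0)
t=load("top0");s=load("scene0")
# rest corners
cor=[(97,170),(260,140),(311,432),(150,462)]
P=[atz(t,*O(c,200,170,7),.011) for c in cor]
P=np.array(P);print("rest corners top\n",P.round(3)); print([np.linalg.norm(P[i]-P[(i+1)%4]).round(3) for i in range(4)])
d=(P[0]+P[1]-P[2]-P[3])/2; yaw=np.arctan2(d[1],d[0]); c=P.mean(0); R=np.array([np.cos(yaw),np.sin(yaw)])
print("rest yaw",np.degrees(yaw),"centre",c,"origin",c[:2]+.026*R)
corS=[(130,477),(290,535),(238,604),(76,543)]
Q=np.array([atz(s,*O(q,210,180,4),.011) for q in corS]); print("scene\n",Q.round(3))
d=(Q[0]+Q[3]-Q[1]-Q[2])/2; yaw=np.arctan2(d[1],d[0]); c=Q.mean(0); R=np.array([np.cos(yaw),np.sin(yaw)]); print("yaw",np.degrees(yaw),"centre",c,"origin",c[:2]+.026*R)
def circ(d,mask,z):
    cs,_=cv2.findContours(mask.astype(np.uint8),cv2.RETR_EXTERNAL,cv2.CHAIN_APPROX_NONE)
    k=max(cs,key=cv2.contourArea)[:,0,:]; w=np.array([atz(d,u,v,z)[:2] for u,v in cv2.convexHull(k)[:,0]])
    r=least_squares(lambda p:np.hypot(w[:,0]-p[0],w[:,1]-p[1])-p[2],[*w.mean(0),.08]); return r.x,np.abs(r.fun).max()
for d,n,b in((t,"top",(380,170,450,240)),(s,"scene",(325,210,380,245))):
    hsv=cv2.cvtColor(d["pixels"],cv2.COLOR_RGB2HSV); m=np.zeros(hsv.shape[:2],bool); x0,y0,x1,y1=b
    m[y0:y1,x0:x1]=((hsv[...,0]>5)&(hsv[...,0]<22)&(hsv[...,1]>90))[y0:y1,x0:x1]
    print("mat",n,circ(d,m,.008))
hsv=cv2.cvtColor(t["pixels"],cv2.COLOR_RGB2HSV); m=np.zeros(hsv.shape[:2],bool)
m[165:220,290:350]=((hsv[...,0]>95)&(hsv[...,0]<120)&(hsv[...,1]>120)&(hsv[...,2]>90))[165:220,290:350]
print("lid",circ(t,m,.036+.080+.004))
for c in((360,138),(417,138)): print("loop leg/crown", atz(t,*O(c,180,140,2.8),.166))
for c in((382,172),(345,225),(388,197)): print("scene loop", c,atz(s,*O(c,210,180,4),.166 if c[1]<200 else .125))
for c in((0,128),(784,125),(0,186),(784,183),(0,73),(784,73)): print("rods",atz(t,*O(c,180,140,2.8),.47))
print("plate",[atz(t,*O(c,180,140,2.8),.036).round(3) for c in((312,230),(468,230),(314,80),(468,80))])
for nm,c,z in(("tape",(248,356),.025),("red",(257,95),.043),("bl",(225,122),.043),("white",(528,332),.043),("wax",(638,70),.035)): print(nm,atz(t,*O(c,180,140,2.8),z).round(3))
E
python3 seg.py
```

```text
rest corners top
 [[0.628 0.357 0.011]
 [0.643 0.278 0.011]
 [0.499 0.249 0.011]
 [0.484 0.327 0.011]]
[np.float64(0.081), np.float64(0.147), np.float64(0.08), np.float64(0.147)]
rest yaw 11.471573608585452 centre [0.5634736 0.3028887 0.011    ] origin [0.58895422 0.30805963]
scene
 [[0.643 0.281 0.011]
 [0.496 0.254 0.011]
 [0.48  0.332 0.011]
 [0.622 0.36  0.011]]
yaw 10.77991953344214 centre [0.55992596 0.30667743 0.011     ] origin [0.58546714 0.3115404 ]
mat top (array([ 0.59061301, -0.32725953,  0.07978168]), np.float64(0.0021422207521294007))
mat scene (array([ 0.59254417, -0.32848525,  0.0829437 ]), np.float64(0.01094648599449441))
lid (array([ 0.61974855, -0.00536975,  0.06868327]), np.float64(0.0019528791301713366))
loop leg/crown [0.62384213 0.02712938 0.166     ]
loop leg/crown [ 0.62401112 -0.036109    0.166     ]
scene loop (382, 172) [ 0.6188118  -0.02349136  0.166     ]
scene loop (345, 225) [0.63014296 0.01603398 0.125     ]
scene loop (388, 197) [0.58837651 0.0075855  0.166     ]
rods [0.58813724 0.33048077 0.47      ]
rods [ 0.59259329 -0.34652723  0.47      ]
rods [0.53786551 0.32855918 0.47      ]
rods [ 0.54214402 -0.34481539  0.47      ]
rods [0.6363117 0.3323222 0.47     ]
rods [ 0.63828955 -0.34807778  0.47      ]
plate [array([0.53 , 0.087, 0.036]), array([ 0.531, -0.101,  0.036]), array([0.714, 0.087, 0.036]), array([ 0.714, -0.101,  0.036])]
tape [0.38  0.163 0.025]
red [0.694 0.155 0.043]
bl [0.661 0.193 0.043]
white [ 0.409 -0.171  0.043]
wax [ 0.728 -0.31   0.035]
```

```bash
cat > ov.py <<'E'
from h import *
t=load("top0");s=load("scene0")
def Rz(a): a=np.radians(a);return np.array([[np.cos(a),-np.sin(a),0],[np.sin(a),np.cos(a),0],[0,0,1]])
def lift(o,yaw):
    R=Rz(yaw); heel=np.array([o[0],o[1],.005]); g=heel-R@[.0742,0,-.142]
    up=R@[-np.sin(np.radians(28)),0,np.cos(np.radians(28))]
    return [heel,g,g+up*.042,g-up*.042]+[heel+R@[.034,0,.007]]+[np.r_[o[:2],.011]+R@[x,y,0] for x in(-.101,.049) for y in(-.042,.042)]
def loop(c,yaw):
    R=Rz(yaw); o=np.array([c[0],c[1],.116]); return [o+R@[0,y,.05] for y in(-.019,0,.019)]+[o+R@[0,y,.012] for y in(-.031,.031)]+[o+R@[.0735*np.cos(a),.0735*np.sin(a),.002] for a in np.arange(0,6.28,.3)]
mat=[np.array([.5915+.085*np.cos(a),-.328+.085*np.sin(a),.008]) for a in np.arange(0,6.28,.4)]
rod=[np.array([.541,y,.47]) for y in np.arange(-.4,.41,.1)]
import sys
m=lift((.587,.310),11)+loop((.622,-.006),0)+mat+rod
crop(t,190,150,290,240,7,"pics/o1.png",m); crop(t,280,155,360,235,7,"pics/o2.png",m)
crop(s,220,260,300,335,7,"pics/o3.png",m); crop(s,270,210,350,275,8,"pics/o4.png",m); crop(s,200,100,400,340,3,"pics/o5.png",m)
a=[cv2.imread(f"pics/o{i}.png") for i in (1,3,2,4)]
a=[cv2.resize(x,(400,300)) if 0 else x for x in a]
E
python3 ov.py
```

```text
(no output)
```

View pics/o1.png

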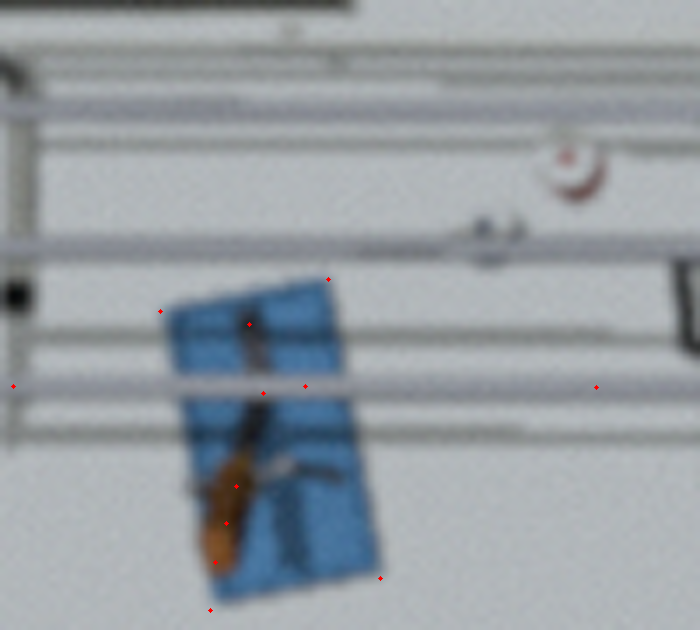

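View pics/o2.png

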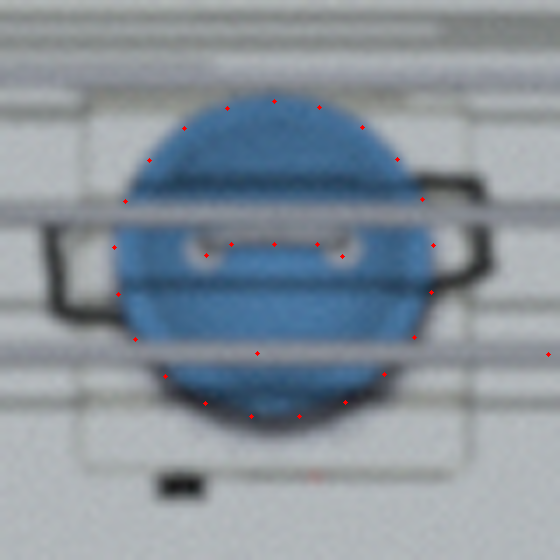

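View pics/o3.png

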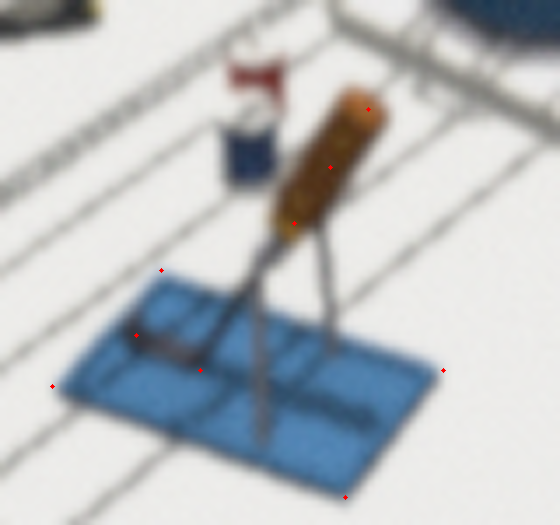

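View pics/o4.png

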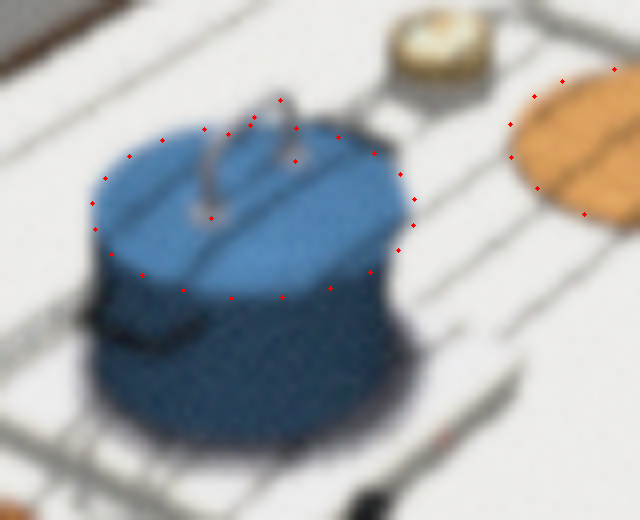

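View pics/o5.png

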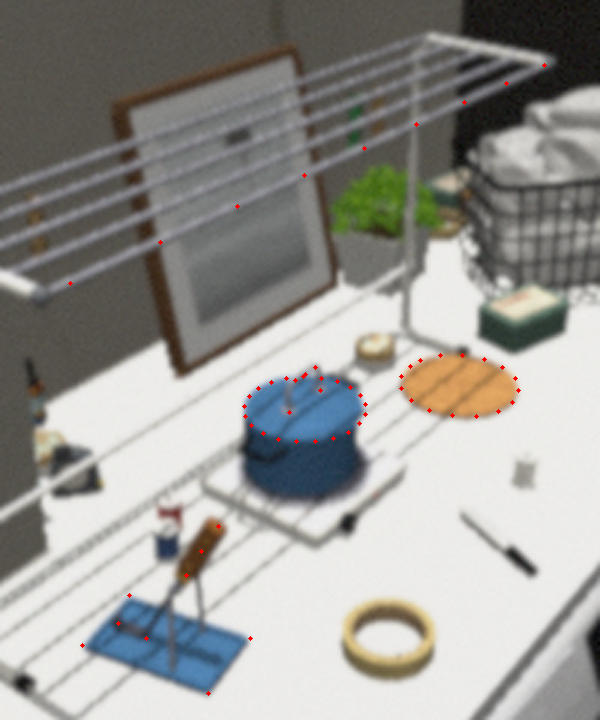

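```bash
cat > k.py <<'E'
import numpy as np, json
from scipy.spatial.transform import Rotation as Rn, Slerp
from cell import telemetry
def cur():
    o=telemetry.get_obs(); return np.array(o["tool_pos"]),Rn.from_euler("xyz",o["tool_rot"],degrees=True),o
def tool_R(yaw,lean=28,sgn=1):
    """tool x down along handle leaned back; jaws along lifter y"""
    a=np.radians(lean); Z=Rn.from_euler("z",yaw,degrees=True)
    x=Z.apply([np.sin(a),0,-np.cos(a)]); z=sgn*Z.apply([0,1,0]); y=np.cross(z,x)
    return Rn.from_matrix(np.c_[x,y,z])
def rows(wps,ns,smooth=True):
    """wps list of (p,R); ns rows for each"""
    p,R,o=cur(); off=[];ang=[];P,Q=p,R
    for (pt,Rt),n in zip(wps,ns):
        rv=(Q.inv()*Rt).as_rotvec()
        for i in range(1,n+1):
            s=i/n
            if smooth: s=.5*(s+s*s*(3-2*s))
            pp=P+(np.asarray(pt)-P)*s; qq=Q*Rn.from_rotvec(rv*s)
            off.append(R.inv().apply(pp-p)); ang.append((R.inv()*qq).as_rotvec())
        P,Q=np.asarray(pt,float),Rt
    off=np.array(off);ang=np.array(ang)
    print("offset",json.dumps(off.round(3).tolist()));print("angular",json.dumps(ang.round(3).tolist()))
    st=np.linalg.norm(np.diff(np.r_[[[0,0,0]],off],axis=0),axis=1).max();print("maxstep",st.round(4),"q",np.round(o["qpos"],1),"t",round(o["time_s"],2))
# lifter grip (world) & yaw -> tcp
D=.004
def tcp_from_grip(g,yaw,lean=28,sgn=1):
    R=tool_R(yaw,lean,sgn); return np.asarray(g)+R.apply([.011-D,0,0]),R
def grip_from_seat(s,yaw,lean=28):
    L=Rn.from_euler("z",yaw,degrees=True)*Rn.from_euler("y",-(lean-28),degrees=True)
    return np.asarray(s)-L.apply([.0902,0,-.137])
def tcp_from_seat(s,yaw,lean=28,sgn=1): return tcp_from_grip(grip_from_seat(s,yaw,lean),yaw,lean,sgn)
E
python3 - <<'E'
from k import *
p,R,o=cur(); print(R.as_matrix().round(3))
for s in(1,-1): print(s,np.degrees((R.inv()*tool_R(11.3,28,s)).magnitude()))
g=np.array([.588,.310,.005])-Rn.from_euler("z",11.3,degrees=True).apply([.0742,0,-.142]); print(g)
# arc with tool down, yaw follows azimuth; tool z vs radial
az=np.degrees(np.arctan2(p[1],p[0])); print(az)
def wp(a,r,z): return (np.array([r*np.cos(np.radians(a)),r*np.sin(np.radians(a)),z]), Rn.from_euler("z",a-az,degrees=True)*R)
rows([wp(-77,.47,.30),wp(-56,.47,.30),wp(-35,.47,.3)],[4,3,3],False)
E
```

```text
[[-0.     0.974  0.225]
 [ 0.002  0.225 -0.974]
 [-1.    -0.    -0.002]]
1 178.37887495877388
-1 28.05826887151928
[0.51523839 0.2954608  0.147     ]
-77.01205904575113
offset [[-0.018, 0.0, -0.045], [-0.035, 0.0, -0.09], [-0.053, 0.0, -0.135], [-0.07, 0.0, -0.18], [-0.07, 0.056, -0.19], [-0.07, 0.112, -0.2], [-0.07, 0.169, -0.211], [-0.07, 0.217, -0.241], [-0.07, 0.266, -0.271], [-0.07, 0.315, -0.3]]
angular [[-0.0, -0.0, -0.0], [-0.0, -0.0, -0.0], [-0.0, -0.0, -0.0], [-0.0, -0.0, -0.0], [-0.122, -0.0, -0.0], [-0.245, -0.0, -0.0], [-0.367, -0.0, -0.001], [-0.489, -0.0, -0.001], [-0.611, -0.0, -0.001], [-0.733, -0.0, -0.001]]
maxstep 0.0571 q [77.8 18.4 -4.  83.2  1.3 78.5 -3.3] t 0.1
```

```bash
python3 - <<'E'
from k import *
p,R,o=cur(); az=np.degrees(np.arctan2(p[1],p[0]))
def wp(a,e,r,z): return (np.array([r*np.cos(np.radians(a)),r*np.sin(np.radians(a)),z]), Rn.from_euler("z",a+e-az,degrees=True)*R)
rows([wp(-77,0,.47,.30),wp(-66,7,.47,.30),wp(-54,14,.47,.3),wp(-42,22,.47,.3)],[4,2,2,2],False)
E
```

```text
offset [[-0.018, 0.0, -0.045], [-0.035, 0.0, -0.09], [-0.053, 0.0, -0.135], [-0.07, 0.0, -0.18], [-0.07, 0.045, -0.184], [-0.07, 0.09, -0.188], [-0.07, 0.137, -0.203], [-0.07, 0.184, -0.217], [-0.07, 0.227, -0.241], [-0.07, 0.27, -0.265]]
angular [[-0.0, -0.0, -0.0], [-0.0, -0.0, -0.0], [-0.0, -0.0, -0.0], [-0.0, -0.0, -0.0], [-0.157, -0.0, -0.0], [-0.314, -0.0, -0.001], [-0.48, -0.0, -0.001], [-0.646, -0.0, -0.001], [-0.821, -0.0, -0.001], [-0.995, -0.0, -0.002]]
maxstep 0.0491 q [77.8 18.4 -4.  83.2  1.3 78.5 -3.3] t 0.1
```

>>> {"api": "drive_tool", "payload": {"offset": [[-0.018,0,-0.045],[-0.035,0,-0.09],[-0.053,0,-0.135],[-0.07,0,-0.18],[-0.07,0.045,-0.184],[-0.07,0.09,-0.188],[-0.07,0.137,-0.203],[-0.07,0.184,-0.217],[-0.07,0.227,-0.241],[-0.07,0.27,-0.265]], "angular": [[0,0,0],[0,0,0],[0,0,0],[0,0,0],[-0.157,0,0],[-0.314,0,0],[-0.48,0,0],[-0.646,0,0],[-0.821,0,0],[-0.995,0,0]], "fingers": -1, "squeeze": 60}}

```text
time_s: 1.35
tool_pos: [0.3504, -0.3128, 0.2996]
tool_rot: [134.1, 89.9, 114.5]
force: [-0.2, -0.3, 1.1]
grip_width: 0.0872
```

```bash
python3 - <<'E'
from k import *
p,R,o=cur(); az=np.degrees(np.arctan2(p[1],p[0]));print(az)
def wp(a,e,r,z): return (np.array([r*np.cos(np.radians(a)),r*np.sin(np.radians(a)),z]), Rn.from_euler("z",a+e-az,degrees=True)*R)
rows([wp(-30,8,.47,.30),wp(-18,16,.47,.3),wp(-6,24,.47,.3),wp(6,32,.47,.3),wp(17,40,.47,.3)],[2]*5,False)
E
```

```text
-41.750734735736124
offset [[-0.0, 0.046, 0.014], [-0.0, 0.092, 0.027], [-0.0, 0.141, 0.031], [-0.0, 0.19, 0.035], [-0.0, 0.239, 0.028], [0.0, 0.288, 0.021], [0.0, 0.334, 0.005], [0.0, 0.38, -0.012], [0.0, 0.419, -0.035], [0.0, 0.457, -0.058]]
angular [[-0.172, 0.0, -0.0], [-0.345, 0.001, -0.001], [-0.519, 0.001, -0.001], [-0.694, 0.001, -0.001], [-0.868, 0.001, -0.001], [-1.043, 0.002, -0.002], [-1.217, 0.002, -0.002], [-1.392, 0.002, -0.002], [-1.558, 0.002, -0.002], [-1.724, 0.003, -0.003]]
maxstep 0.0491 q [ 61.5  -4.5 -21.4 100.4  -1.7  83.9  20.6] t 1.35
```

>>> {"api": "drive_tool", "payload": {"offset": [[0,0.046,0.014],[0,0.092,0.027],[0,0.141,0.031],[0,0.19,0.035],[0,0.239,0.028],[0,0.288,0.021],[0,0.334,0.005],[0,0.38,-0.012],[0,0.419,-0.035],[0,0.457,-0.058]], "angular": [[-0.172,0,0],[-0.345,0.001,0],[-0.519,0.001,0],[-0.694,0.001,0],[-0.868,0.001,0],[-1.043,0.002,-0.002],[-1.217,0.002,-0.002],[-1.392,0.002,-0.002],[-1.558,0.002,-0.002],[-1.724,0.003,-0.003]]}}

```text
time_s: 2.6
tool_pos: [0.449, 0.1385, 0.3001]
tool_rot: [143.2, 89.8, -137.4]
force: [-0.1, -0.8, -0.2]
grip_width: 0.0869
```

```bash
python3 - <<'E'
from k import *
g=np.array([.5152,.2955,.147]); yaw=11.3
pt,R=tcp_from_grip(g,yaw); pre=pt-R.apply([.11,0,0]); print(pt,pre)
rows([(pre,R)],[8])
E
```

```text
[0.51842259 0.29614394 0.14081937] [0.46778182 0.28602491 0.2379436 ]
offset [[0.005, 0.001, 0.012], [0.013, 0.002, 0.03], [0.021, 0.003, 0.051], [0.031, 0.004, 0.074], [0.04, 0.006, 0.097], [0.049, 0.007, 0.118], [0.057, 0.008, 0.136], [0.062, 0.008, 0.149]]
angular [[-0.031, -0.008, -0.041], [-0.076, -0.019, -0.098], [-0.129, -0.033, -0.168], [-0.187, -0.048, -0.242], [-0.244, -0.062, -0.317], [-0.298, -0.076, -0.386], [-0.342, -0.087, -0.444], [-0.374, -0.095, -0.485]]
maxstep 0.0249 q [ 32.3  -5.1 -48.8  99.6  -3.8  84.   63.4] t 2.6
```

>>> {"api": "drive_tool", "payload": {"offset": [[0.005,0.001,0.012],[0.013,0.002,0.03],[0.021,0.003,0.051],[0.031,0.004,0.074],[0.04,0.006,0.097],[0.049,0.007,0.118],[0.057,0.008,0.136],[0.062,0.008,0.149],[0.062,0.008,0.149]], "angular": [[-0.031,-0.008,-0.041],[-0.076,-0.019,-0.098],[-0.129,-0.033,-0.168],[-0.187,-0.048,-0.242],[-0.244,-0.062,-0.317],[-0.298,-0.076,-0.386],[-0.342,-0.087,-0.444],[-0.374,-0.095,-0.485],[-0.374,-0.095,-0.485]]}}

```text
time_s: 3.72
tool_pos: [0.4669, 0.2868, 0.2367]
tool_rot: [-90.2, 62.1, 11.3]
force: [-0.2, -0.3, 0.5]
grip_width: 0.087
```

```bash
cat > snap.py <<'E'
import sys
from cell import vision
from h import *
for n in("scene","top"):
    d=vision.read_camera(n); np.savez(f"{n}_{sys.argv[1]}.npz",**{k:d[k] for k in("pixels","intrinsics","world_from_camera")})
E
python3 snap.py a; python3 - <<'E'
from k import *; from h import *
p,R,o=cur();print(p,o["tool_rot"],np.round(o["qpos"],1))
g=np.array([.5152,.2955,.147]); pt,Rt=tcp_from_grip(g,11.3); rows([(pt,Rt)],[8])
m=[p,p+R.apply([.1,0,0]),g]
crop(load("scene_a"),200,160,320,340,4,"pics/a1.png",m); crop(load("top_a"),180,150,300,290,4,"pics/a2.png",m)
a,b=cv2.imread("pics/a1.png"),cv2.imread("pics/a2.png"); b=cv2.resize(b,None,fx=.9,fy=.9) if 0 else b
H=600; a=a[-H:]; b=b[:H]; b=cv2.copyMakeBorder(b,0,max(0,H-b.shape[0]),0,0,0); cv2.imwrite("pics/a.png",cv2.resize(np.hstack([a,b]),(780,487)))
E
```

```text
[0.46825941 0.28595082 0.23780974] [-90.05695494  62.04260268  11.23424165] [ 15.3 -16.5 -49.6 117.6  -1.6  47.5  66.1]
offset [[0.009, 0.0, 0.0], [0.022, 0.0, 0.0], [0.038, 0.0, 0.0], [0.055, 0.0, 0.0], [0.072, 0.0, 0.0], [0.087, 0.0, 0.0], [0.1, 0.0, 0.0], [0.11, 0.0, 0.0]]
angular [[-0.0, -0.0, -0.0], [-0.0, -0.0, -0.0], [-0.0, -0.0, -0.0], [-0.0, -0.0, -0.0], [-0.0, -0.0, -0.0], [-0.0, -0.0, -0.001], [-0.0, -0.0, -0.001], [-0.0, -0.001, -0.001]]
maxstep 0.0169 q [ 15.3 -16.5 -49.6 117.6  -1.6  47.5  66.1] t 3.83
```

View pics/a.png

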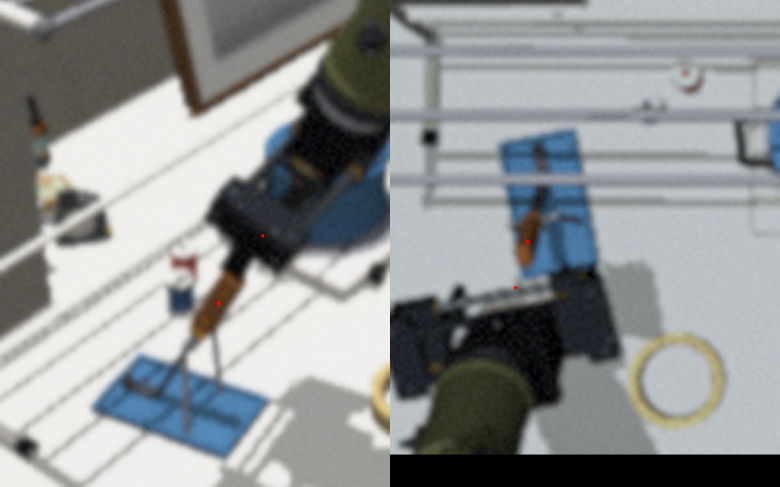

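The gripper stands open behind the handle, roughly in line in both views (handle at about (525,240) in the right-hand crop). I'll advance along the tool x.

>>> {"api": "drive_tool", "payload": {"offset": [[0.009,0,0],[0.022,0,0],[0.038,0,0],[0.055,0,0],[0.072,0,0],[0.087,0,0],[0.1,0,0],[0.11,0,0],[0.11,0,0]], "angular": [[0,0,0],[0,0,0],[0,0,0],[0,0,0],[0,0,0],[0,0,0],[0,0,0],[0,0,0],[0,0,0]]}}

```text
time_s: 4.95
tool_pos: [0.5186, 0.2954, 0.139]
tool_rot: [-89.9, 62.2, 11.4]
force: [0.1, 0.5, -0.5]
grip_width: 0.0872
```

```bash
python3 snap.py b; python3 - <<'E'
from k import *; from h import *
p,R,o=cur();print(p,o["tool_rot"],o["force"],np.round(o["qpos"],1))
g=np.array([.5152,.2955,.147]); 
m=[p,g]
crop(load("scene_b"),210,210,300,340,6,"pics/b1.png",m); crop(load("top_b"),195,165,265,265,6,"pics/b2.png",m)
a,b=cv2.imread("pics/b1.png"),cv2.imread("pics/b2.png")[:600]; H=600;a=a[-H:]
cv2.imwrite("pics/b.png",cv2.resize(np.hstack([a,b]),(790,490)))
E
```

```text
[0.51885047 0.29593098 0.1403548 ] [-89.94244016  62.08612679  11.31522593] [0.47106248 0.86134102 0.2330573 ] [ 21.9   2.5 -62.  119.   25.2  37.4  44.5]
```

View pics/b.png

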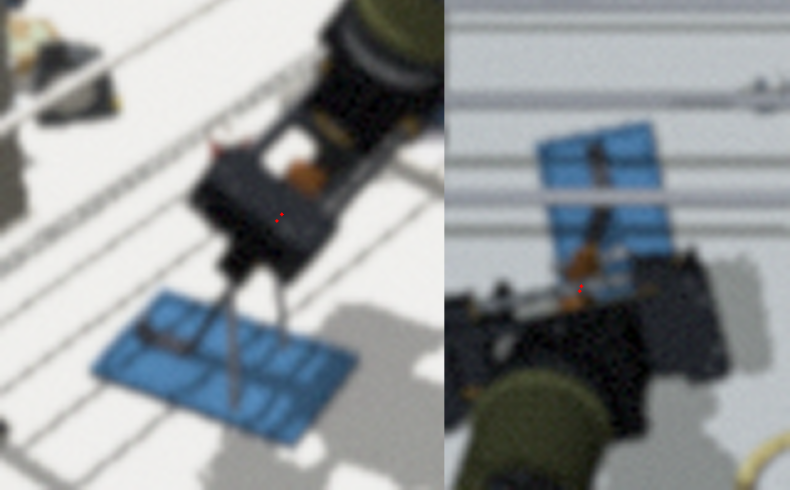

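The handle's end shows between the open fingers, centred in both views, so I close the gripper.

>>> {"api": "drive_tool", "payload": {"offset": [[0,0,0],[0,0,0],[0,0,0],[0,0,0],[0,0,0],[0,0,0],[0,0,0],[0,0,0]], "angular": [[0,0,0],[0,0,0],[0,0,0],[0,0,0],[0,0,0],[0,0,0],[0,0,0],[0,0,0]], "fingers": 1, "squeeze": 60}}

```text
time_s: 6.05
tool_pos: [0.5188, 0.2959, 0.1403]
tool_rot: [-89.9, 62.1, 11.3]
force: [0.9, 1.6, -0.6]
grip_width: 0.0157
```

```bash
python3 - <<'E'
from k import *
p,R,o=cur();print(p,o["tool_rot"],o["force"],o["grip_width"],np.round(o["qpos"],1))
# lift: straight up 60mm 
rows([(p+[0,0,.08],R)],[6])
E
```

```text
[0.51881037 0.29593237 0.14028743] [-89.93867999  62.09334404  11.32105975] [ 0.9464414   1.59393774 -0.57443469] 0.015725471098838664 [ 21.9   2.5 -62.  119.   25.2  37.4  44.5]
offset [[-0.009, -0.005, 0.0], [-0.021, -0.011, 0.0], [-0.035, -0.019, 0.0], [-0.05, -0.026, 0.0], [-0.062, -0.033, 0.0], [-0.071, -0.037, 0.0]]
angular [[0.0, 0.0, 0.0], [0.0, 0.0, 0.0], [0.0, 0.0, 0.0], [0.0, 0.0, 0.0], [0.0, 0.0, 0.0], [0.0, 0.0, 0.0]]
maxstep 0.0163 q [ 21.9   2.5 -62.  119.   25.2  37.4  44.5] t 6.05
```

>>> {"api": "drive_tool", "payload": {"offset": [[-0.009,-0.005,0],[-0.021,-0.011,0],[-0.035,-0.019,0],[-0.05,-0.026,0],[-0.062,-0.033,0],[-0.071,-0.037,0],[-0.071,-0.037,0]], "angular": [[0,0,0],[0,0,0],[0,0,0],[0,0,0],[0,0,0],[0,0,0],[0,0,0]]}}

```text
time_s: 6.92
tool_pos: [0.5186, 0.2959, 0.221]
tool_rot: [-90.0, 62.0, 11.3]
force: [0.1, -1.2, -1.9]
grip_width: 0.0155
```

```bash
python3 snap.py c; python3 - <<'E'
from k import *; from h import *
p,R,o=cur();print(p,o["tool_rot"],o["force"],o["grip_width"],np.round(o["qpos"],1))
up=-R.apply([1,0,0]); g=p-R.apply([.007,0,0]); L=R*tool_R(0).inv()
seat=g+L.apply([.0902,0,-.137]); heel=g+L.apply([.0742,0,-.142]); tip=heel+L.apply([.034,0,.012])
m=[seat,heel,tip,g+up*.042]; print(seat)
crop(load("scene_c"),200,200,300,330,6,"pics/b1.png",m); crop(load("top_c"),195,165,265,265,6,"pics/b2.png",m)
a,b=cv2.imread("pics/b1.png"),cv2.imread("pics/b2.png")[:600]; H=600;a=a[-H:]
cv2.imwrite("pics/c.png",cv2.resize(np.hstack([a,b]),(790,465)))
rows([(p+[-.005,-.02,.10],R)],[6])
E
```

```text
[0.51799707 0.29553491 0.21977349] [-89.97293062  62.14606659  11.28228755] [ 0.63777667  0.10474403 -0.60884974] 0.0157016126019085 [ 23.4  -6.7 -58.9 113.7   8.2  44.7  60.1]
[0.60290525 0.31246656 0.08873298]
offset [[-0.011, -0.005, -0.002], [-0.027, -0.012, -0.006], [-0.046, -0.019, -0.009], [-0.065, -0.027, -0.013], [-0.081, -0.034, -0.016], [-0.093, -0.039, -0.019]]
angular [[0.0, 0.0, 0.0], [0.0, 0.0, 0.0], [0.0, 0.0, 0.0], [0.0, 0.0, 0.0], [0.0, 0.0, 0.0], [0.0, 0.0, 0.0]]
maxstep 0.0208 q [ 23.4  -6.7 -58.9 113.7   8.2  44.7  60.1] t 7.03
```

View pics/c.png

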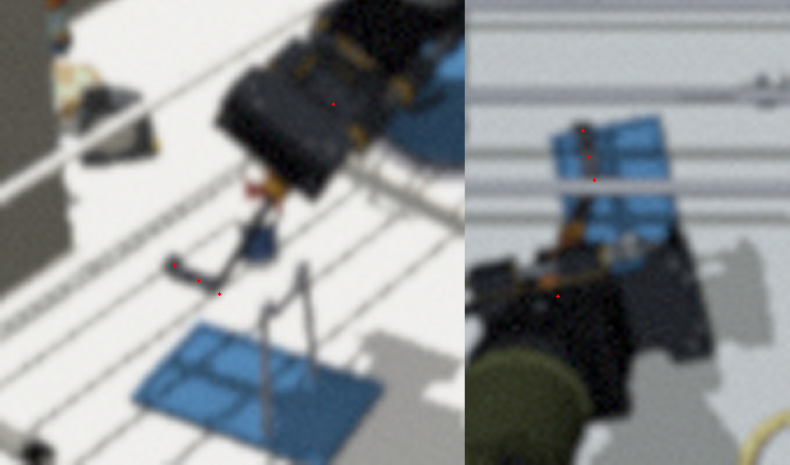

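The lifter hangs clear of the cradle and its hook (scene crop (172,262)-(218,290)) matches the predicted marks. Continuing up.

>>> {"api": "drive_tool", "payload": {"offset": [[-0.011,-0.005,-0.002],[-0.027,-0.012,-0.006],[-0.046,-0.019,-0.009],[-0.065,-0.027,-0.013],[-0.081,-0.034,-0.016],[-0.093,-0.039,-0.019]], "angular": [[0,0,0],[0,0,0],[0,0,0],[0,0,0],[0,0,0],[0,0,0]]}}

```text
time_s: 7.78
tool_pos: [0.513, 0.2751, 0.3214]
tool_rot: [-90.0, 62.1, 11.3]
force: [-0.8, 0.1, -0.8]
grip_width: 0.0157
```

```bash
python3 - <<'E'
from k import *
p,R,o=cur();print(p,o["tool_rot"],o["force"],np.round(o["qpos"],1))
w,Rw=tcp_from_seat([.59,-.007,.195],0); print(w)
mid=(p+w)/2; mid[0]=.50
rows([(w,Rw)],[10],False)
E
```

```text
[0.51296378 0.27509332 0.32139979] [-89.96457386  62.1093353   11.29887796] [-0.76434912  0.10381021 -0.83592229] [ 20.2 -14.2 -48.9 106.8  -2.3  56.   71.8]
[ 0.5030863  -0.007       0.32581937]
offset [[-0.003, 0.006, -0.027], [-0.007, 0.011, -0.055], [-0.01, 0.017, -0.082], [-0.014, 0.022, -0.11], [-0.017, 0.028, -0.137], [-0.021, 0.033, -0.165], [-0.024, 0.039, -0.192], [-0.027, 0.044, -0.22], [-0.031, 0.05, -0.247], [-0.034, 0.055, -0.275]]
angular [[0.017, 0.009, -0.0], [0.035, 0.018, -0.0], [0.052, 0.028, -0.001], [0.069, 0.037, -0.001], [0.087, 0.046, -0.001], [0.104, 0.055, -0.001], [0.122, 0.065, -0.001], [0.139, 0.074, -0.002], [0.156, 0.083, -0.002], [0.174, 0.092, -0.002]]
maxstep 0.0282 q [ 20.2 -14.2 -48.9 106.8  -2.3  56.   71.8] t 7.78
```

>>> {"api": "drive_tool", "payload": {"offset": [[-0.003,0.006,-0.027],[-0.007,0.011,-0.055],[-0.01,0.017,-0.082],[-0.014,0.022,-0.11],[-0.017,0.028,-0.137],[-0.021,0.033,-0.165],[-0.024,0.039,-0.192],[-0.027,0.044,-0.22],[-0.031,0.05,-0.247],[-0.034,0.055,-0.275]], "angular": [[0.017,0.009,0],[0.035,0.018,0],[0.052,0.028,-0.001],[0.069,0.037,-0.001],[0.087,0.046,-0.001],[0.104,0.055,-0.001],[0.122,0.065,-0.001],[0.139,0.074,-0.002],[0.156,0.083,-0.002],[0.174,0.092,-0.002]]}}

```text
time_s: 9.02
tool_pos: [0.5293, 0.0059, 0.2972]
tool_rot: [-88.7, 64.7, 1.6]
force: [-7.6, 17.5, 15.9]
grip_width: 0.0178
```

```bash
cat > view.py <<'E'
import sys,subprocess
from k import *; from h import *
def view(tag,sb,tb,extra=(),s=6):
    p,R,o=cur();print(p,o["tool_rot"],o["force"],o["grip_width"],np.round(o["qpos"],1),"t",o["time_s"])
    g=p-R.apply([.007,0,0]); L=R*tool_R(0).inv()
    seat=g+L.apply([.0902,0,-.137]); heel=g+L.apply([.0742,0,-.142]); tip=heel+L.apply([.034,0,.012]); print("seat",seat)
    m=[seat,heel,tip]+list(extra)
    crop(load("scene_"+tag),*sb,s,"pics/_1.png",m); crop(load("top_"+tag),*tb,s,"pics/_2.png",m)
    a,b=cv2.imread("pics/_1.png"),cv2.imread("pics/_2.png"); h=max(a.shape[0],b.shape[0])
    f=lambda x:cv2.copyMakeBorder(x,0,h-x.shape[0],0,0,0)
    im=np.hstack([f(a),f(b)]); k=min(800/im.shape[1],600/im.shape[0],1); cv2.imwrite(f"pics/{tag}.png",cv2.resize(im,None,fx=k,fy=k))
E
python3 snap.py d; python3 - <<'E'
from view import *
view("d",(250,130,350,270),(270,150,370,250))
w,Rw=tcp_from_seat([.59,-.007,.195],0);print(w)
rows([tcp_from_seat([.592,-.007,.145],0)],[5])
E
```

```text
[0.53023563 0.00287083 0.29878682] [-89.03174106  64.52575377   1.12308521] [-4.44098219 10.62644558 11.22509274] 0.016353098036153244 [ 27.5 -17.3 -25.  114.  -10.2  56.5  95.7] t 9.125
seat [0.61128742 0.00420076 0.16426345]
[ 0.5030863  -0.007       0.32581937]
offset [[0.001, 0.005, -0.002], [0.004, 0.012, -0.004], [0.006, 0.02, -0.006], [0.008, 0.028, -0.008], [0.01, 0.033, -0.01]]
angular [[0.0, 0.001, -0.007], [0.0, 0.003, -0.017], [0.0, 0.005, -0.028], [0.001, 0.007, -0.037], [0.001, 0.008, -0.044]]
maxstep 0.0088 q [ 27.5 -17.3 -25.  114.  -10.2  56.5  95.7] t 9.12
```

View pics/d.png

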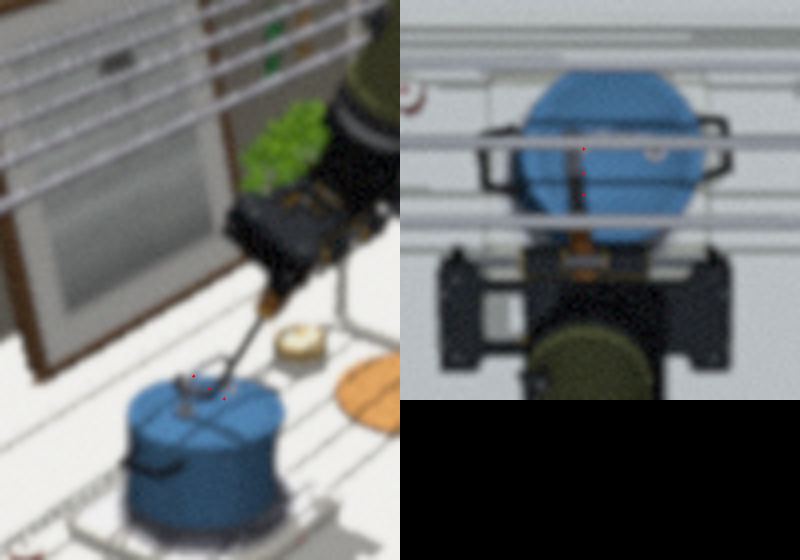

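```bash
python3 - <<'E'
from view import *
ex=[np.array([.624,-.007+y,.166]) for y in(-.019,0,.019)]+[np.array([.624,-.007+y,.128]) for y in(-.031,.031)]+[np.array([.624+.0735*np.cos(a),-.007+.0735*np.sin(a),.118]) for a in np.arange(0,6.28,.3)]
d=load("scene_d");crop(d,275,205,335,265,10,"pics/d1.png",ex[-21:]); crop(load("top_d"),290,160,350,220,10,"pics/d2.png",ex[-21:])
crop(load("scene_d"),275,205,335,265,10,"pics/d3.png"); 
E
```

```text
(no output)
```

View pics/d1.png

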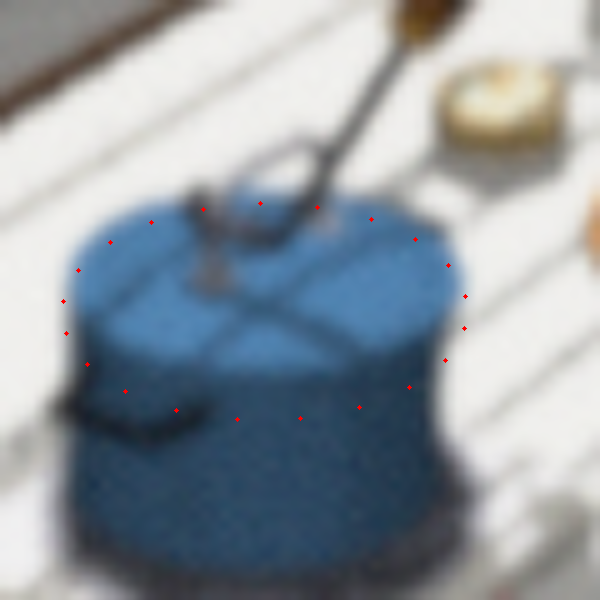

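View pics/d2.png

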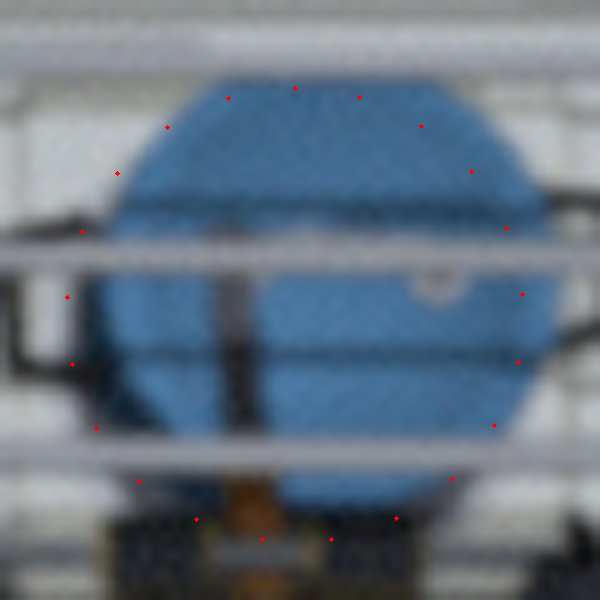

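```bash
cat > fk.py <<'E'
import numpy as np
from scipy.spatial.transform import Rotation as Rn
from scipy.optimize import least_squares
S=[([77.8127,18.4391,-4.0155,83.1757,1.2956,78.54,-3.2602],[.146,-.6328,.2295],[-176.6758,89.8902,106.3211]),
([15.3,-16.5,-49.6,117.6,-1.6,47.5,66.1],[.46826,.28595,.23781],[-90.057,62.043,11.234]),
([21.9,2.5,-62,119,25.2,37.4,44.5],[.51881,.29593,.14029],[-89.939,62.093,11.321]),
([23.4,-6.7,-58.9,113.7,8.2,44.7,60.1],[.5180,.29553,.21977],[-89.973,62.146,11.282]),
([20.2,-14.2,-48.9,106.8,-2.3,56.,71.8],[.51296,.27509,.3214],[-89.965,62.109,11.299]),
([27.5,-17.3,-25,114,-10.2,56.5,95.7],[.53024,.00287,.29879],[-89.032,64.526,1.123]),
([61.5,-4.5,-21.4,100.4,-1.7,83.9,20.6],[.3504,-.3128,.2996],[134.1,89.9,114.5]),
([32.3,-5.1,-48.8,99.6,-3.8,84,63.4],[.449,.1385,.3001],[143.2,89.8,-137.4])]
ax="zyzyzyz"
def fk(q,P):
    sg,L,T=P; R=Rn.identity(); p=np.array([0,0,L[0]]); 
    off=[(L[1],0,0),None,(0,0,0),None,None,None,None]
    q=np.radians(q); e={"z":[0,0,1],"y":[0,1,0]}
    R=R*Rn.from_rotvec(np.array(e["z"])*sg[0]*q[0]); p=p+R.apply([L[1],0,0])
    R=R*Rn.from_rotvec(np.array(e["y"])*sg[1]*q[1]); 
    R=R*Rn.from_rotvec(np.array(e["z"])*sg[2]*q[2]); p=p+R.apply([L[2],L[7],L[3]])
    R=R*Rn.from_rotvec(np.array(e["y"])*sg[3]*q[3]); 
    R=R*Rn.from_rotvec(np.array(e["z"])*sg[4]*q[4]); p=p+R.apply([L[4],L[8],L[5]])
    R=R*Rn.from_rotvec(np.array(e["y"])*sg[5]*q[5]); 
    R=R*Rn.from_rotvec(np.array(e["z"])*sg[6]*q[6]); p=p+R.apply([L[9],L[10],L[6]])
    return p,R*T
def fit():
    best=None
    import itertools
    for s3,s5,s7 in itertools.product((1,-1),repeat=3):
        sg=[-1,1,s3,1,s5,1,s7]
        # tool orientation offset from sample 0 by averaging
        Ts=Rn.concatenate([fk(q,(sg,np.zeros(11),Rn.identity()))[1].inv()*Rn.from_euler("xyz",r,degrees=True) for q,_,r in S])
        T=Ts.mean(); err=np.degrees((Ts*T.inv()).magnitude())
        f=lambda L:np.concatenate([fk(q,(sg,L,T))[0]-p for q,p,_ in S])
        r=least_squares(lambda L:np.r_[f(L),(L-[.3,0,0,.4,0,.4,.25,0,0,0,0])*.002],[.3,0,0,.4,0,.4,.25,0,0,0,0])
        c=err.max()
        if best is None or c<best[0]: best=(c,np.abs(f(r.x)).max(),(sg,r.x,T),err)
    return best
if __name__=="__main__":
    b=fit(); print(b[0],b[1],b[2][0],b[2][1].round(4),b[3].round(2))
    import pickle; pickle.dump(b[2],open("fk.pkl","wb"))
E
python3 fk.py
```

```text
0.11532796872246893 0.005991088931909583 [-1, 1, -1, 1, -1, 1, -1] [ 0.2429  0.0039 -0.0053  0.4609 -0.0037  0.5049  0.3525 -0.0284  0.0029
 -0.006   0.0015] [0.04 0.01 0.03 0.05 0.07 0.03 0.12 0.04]
```

```bash
cat > ik.py <<'E'
import pickle
from fk import *
from k import tcp_from_seat
P=pickle.load(open("fk.pkl","rb"))
lo=np.array([-163.93,-17.29,-79.2,3.27,-89.18,5.43,-154.24]);hi=np.array([163.93,119.83,71.16,140.29,269.18,117.66,154.24])
def err(q,p,R):
    a,B=fk(q,P); return np.r_[(p-a),(R*B.inv()).as_rotvec()*.3]
def jac(q):
    a,B=fk(q,P); J=np.zeros((6,7))
    for i in range(7):
        d=np.array(q,float);d[i]+=.05; b,C=fk(d,P); J[:,i]=np.r_[b-a,(C*B.inv()).as_rotvec()]/np.radians(.05)
    return J
def ik3(p,R,q3,seed):
    """fix j3, solve others"""
    def f(x):
        q=np.insert(x,2,q3); return err(q,p,R)
    s=np.delete(np.clip(seed,lo+1,hi-1),2)
    r=least_squares(f,s,bounds=(np.delete(lo,2),np.delete(hi,2)),x_scale=30)
    return np.insert(r.x,2,q3),np.abs(r.fun).max()
E
python3 - <<'E'
from ik import *
seed=[27.5,-15,-25,114,-10,56,95]
for nm,s in(("entry",[.594,-.007,.145]),("hook",[.624,-.007,.1625]),("lift",[.624,-.007,.19])):
  for yaw in(0,-15,-30):
    for lean in (28,):
      p,R=tcp_from_seat(s,yaw,lean); out=[]
      for q3 in(-75,-60,-45,-30,-15,0,15,30,45,60):
        q,e=ik3(p,R,q3,[ -q3+yaw*0,-10,q3,114,-10*np.sign(q3),56,80]); out.append((q3,round(e*1000,1),*q.round(0).astype(int)) )
      print(nm,yaw,lean); print("\n".join(str(tuple(map(float,o))) for o in out if o[1]<3))
E
```

```text
entry 0 28

entry -15 28
(0.0, 2.5, -12.0, -17.0, 0.0, 118.0, 15.0, 55.0, 56.0)
entry -30 28
(-45.0, 2.5, 33.0, -17.0, -45.0, 114.0, 8.0, 58.0, 44.0)
(-30.0, 0.0, 15.0, -15.0, -30.0, 115.0, 14.0, 59.0, 39.0)
(-15.0, 0.0, -3.0, -13.0, -15.0, 115.0, 20.0, 60.0, 35.0)
(0.0, 0.0, -20.0, -13.0, 0.0, 115.0, 24.0, 62.0, 31.0)
(15.0, 0.0, -38.0, -14.0, 15.0, 115.0, 29.0, 63.0, 27.0)
(30.0, 0.0, -56.0, -16.0, 30.0, 115.0, 34.0, 66.0, 23.0)
hook 0 28
(-30.0, 2.3, 35.0, -17.0, -30.0, 115.0, -13.0, 53.0, 99.0)
(-15.0, 0.0, 16.0, -16.0, -15.0, 115.0, -6.0, 52.0, 93.0)
(0.0, 0.0, -2.0, -16.0, 0.0, 115.0, 1.0, 53.0, 88.0)
(15.0, 0.0, -20.0, -17.0, 15.0, 115.0, 8.0, 53.0, 82.0)
hook -15 28
(-30.0, 0.0, 25.0, -16.0, -30.0, 114.0, 2.0, 54.0, 68.0)
(-15.0, 0.0, 6.0, -15.0, -15.0, 114.0, 9.0, 55.0, 62.0)
(0.0, 0.0, -11.0, -14.0, 0.0, 114.0, 15.0, 56.0, 58.0)
(15.0, 0.0, -30.0, -15.0, 15.0, 114.0, 20.0, 57.0, 53.0)
(30.0, 1.1, -48.0, -17.0, 30.0, 114.0, 27.0, 60.0, 48.0)
hook -30 28
(-45.0, 0.0, 33.0, -13.0, -45.0, 110.0, 11.0, 59.0, 43.0)
(-30.0, 0.0, 15.0, -11.0, -30.0, 110.0, 16.0, 60.0, 39.0)
(-15.0,
[... 401 characters left out ...]
.0, 0.0, -21.0, -17.0, 15.0, 112.0, 8.0, 57.0, 82.0)
lift -15 28
(-30.0, 0.0, 26.0, -17.0, -30.0, 111.0, 1.0, 57.0, 69.0)
(-15.0, 0.0, 7.0, -15.0, -15.0, 111.0, 8.0, 58.0, 64.0)
(0.0, 0.0, -12.0, -15.0, 0.0, 111.0, 14.0, 59.0, 59.0)
(15.0, 0.0, -30.0, -16.0, 15.0, 111.0, 20.0, 60.0, 54.0)
lift -30 28
(-45.0, 0.0, 34.0, -14.0, -45.0, 108.0, 9.0, 62.0, 45.0)
(-30.0, 0.0, 16.0, -12.0, -30.0, 108.0, 15.0, 63.0, 40.0)
(-15.0, 0.0, -2.0, -10.0, -15.0, 108.0, 19.0, 64.0, 37.0)
(0.0, 0.0, -19.0, -10.0, 0.0, 108.0, 23.0, 65.0, 34.0)
(15.0, 0.0, -36.0, -11.0, 15.0, 108.0, 26.0, 67.0, 32.0)
(30.0, 0.0, -54.0, -12.0, 30.0, 107.0, 31.0, 68.0, 29.0)
(45.0, 0.0, -73.0, -16.0, 45.0, 107.0, 37.0, 72.0, 24.0)
```

```bash
python3 - <<'E'
from k import *
p,R,o=cur(); print(p,o["force"])
rows([(p+[0.0,.012,.0],R)],[3])
E
```

```text
[0.53023563 0.00287083 0.29878682] [-4.44098219 10.62644558 11.22509274]
offset [[0.0, -0.0, 0.004], [0.0, -0.0, 0.008], [0.0, -0.0, 0.012]]
angular [[0.0, 0.0, -0.0], [0.0, 0.0, -0.0], [0.0, 0.0, -0.0]]
maxstep 0.0049 q [ 27.5 -17.3 -25.  114.  -10.2  56.5  95.7] t 9.12
```

>>> {"api": "drive_tool", "payload": {"offset": [[0,0,0.006],[0,0,0.012],[0,0,0.012]], "angular": [[0,0,0],[0,0,0],[0,0,0]]}}

```text
time_s: 9.5
tool_pos: [0.5305, 0.0198, 0.2998]
tool_rot: [-88.4, 64.5, 2.0]
force: [-1.1, 6.8, 1.8]
grip_width: 0.016
```

```bash
python3 snap.py e; python3 - <<'E'
from view import *
view("e",(275,195,335,265),(290,160,350,220),s=10)
E
```

```text
[0.53053209 0.01966667 0.29980822] [-88.39097057  64.46750411   2.01635604] [-1.0544228   7.17115741  1.35836092] 0.01565828731876627 [ 25.  -17.2 -24.8 113.9  -9.4  56.4  93.4] t 9.6
seat [0.61169248 0.02209349 0.16536567]
```

View pics/e.png

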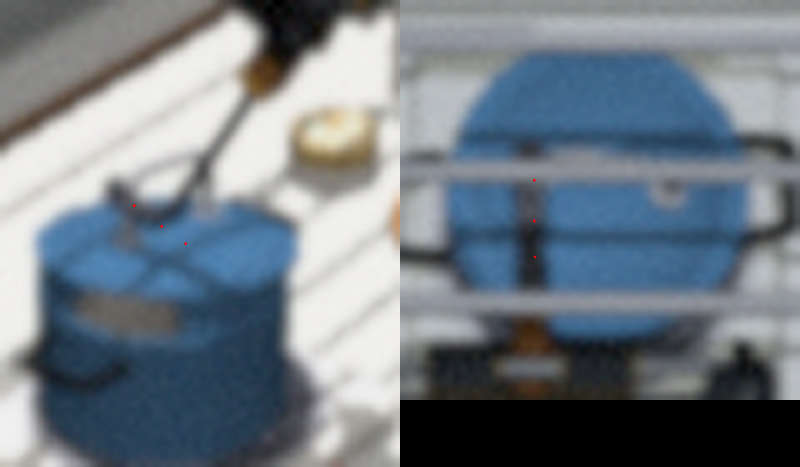

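```bash
python3 - <<'E'
from view import *
crop(load("scene_e"),275,205,335,265,10,"pics/e1.png"); crop(load("top_e"),290,160,350,220,10,"pics/e2.png")
E
```

```text
(no output)
```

View pics/e1.png

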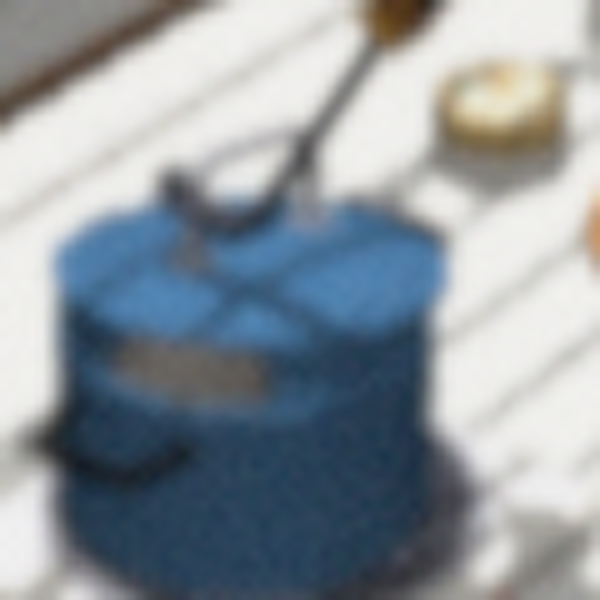

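View pics/e2.png

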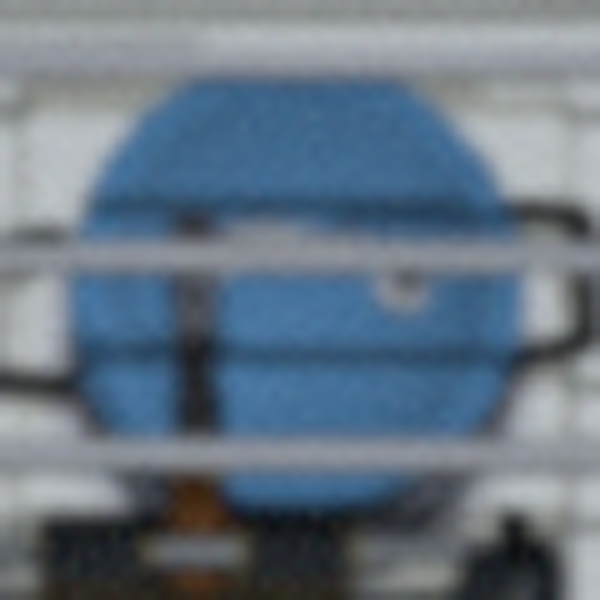

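The picture shows the lid tipped: its near-left edge is raised, with the ball visible at (190,375). The foot is beside the +y leg of the loop. I'll back off in +y in small steps and watch the tilt.

>>> {"api": "drive_tool", "payload": {"offset": [[0,0,0.003],[0,0,0.005]], "angular": [[0,0,0],[0,0,0]]}}

```text
time_s: 9.85
tool_pos: [0.5304, 0.0245, 0.2997]
tool_rot: [-88.5, 64.5, 2.0]
force: [0.9, -0.9, -1.2]
grip_width: 0.0156
```

```bash
python3 snap.py f; python3 - <<'E'
from view import *
view("f",(275,205,335,265),(290,160,350,220),s=10)
E
```

```text
[0.53036274 0.02417074 0.29961719] [-88.44919333  64.49843743   1.93987772] [-0.16245485 -0.46453189 -1.78157399] 0.015503405467014673 [ 24.3 -17.2 -24.9 113.9  -9.   56.4  92.5] t 9.95
seat [0.6114536  0.02650234 0.16513101]
```

View pics/f.png

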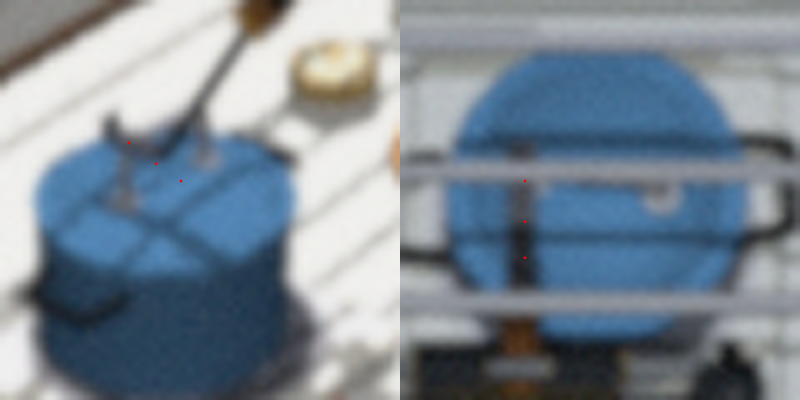

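```bash
python3 - <<'E'
from k import *
p,R,o=cur()
rows([(p+[0,.04,0],R),(p+[.0,.10,.02],R)],[4,5])
E
```

```text
offset [[0.0, -0.0, 0.008], [0.0, -0.0, 0.02], [0.0, -0.0, 0.032], [0.001, -0.0, 0.04], [-0.002, -0.001, 0.049], [-0.006, -0.003, 0.063], [-0.01, -0.006, 0.078], [-0.014, -0.008, 0.091], [-0.017, -0.009, 0.1]]
angular [[0.0, 0.0, 0.0], [0.0, 0.0, 0.0], [0.0, 0.0, 0.0], [0.0, 0.0, 0.0], [0.0, 0.0, 0.0], [0.0, 0.0, 0.0], [0.0, 0.0, 0.0], [0.0, 0.0, 0.0], [0.0, 0.0, 0.0]]
maxstep 0.0157 q [ 24.3 -17.2 -24.9 113.9  -9.   56.4  92.5] t 9.95
```

>>> {"api": "drive_tool", "payload": {"offset": [[0,0,0.008],[0,0,0.02],[0,0,0.032],[0.001,0,0.04],[-0.002,-0.001,0.049],[-0.006,-0.003,0.063],[-0.01,-0.006,0.078],[-0.014,-0.008,0.091],[-0.017,-0.009,0.1],[-0.017,-0.009,0.1]], "angular": [[0,0,0],[0,0,0],[0,0,0],[0,0,0],[0,0,0],[0,0,0],[0,0,0],[0,0,0],[0,0,0],[0,0,0]]}}

```text
time_s: 11.2
tool_pos: [0.5303, 0.1249, 0.3204]
tool_rot: [-88.5, 64.5, 2.0]
force: [0.1, -0.5, -2.9]
grip_width: 0.0157
```

```bash
python3 snap.py g; python3 - <<'E'
from view import *
view("g",(245,185,345,275),(270,160,350,230),s=8)
E
```

```text
[0.5301555  0.12341689 0.31975689] [-88.48580519  64.5258629    1.8715407 ] [-0.60186985  0.37581942 -1.49672083] 0.01575377672559776 [ 21.4 -16.3 -34.2 109.8  -4.7  58.8  78.1] t 11.3
seat [0.61118466 0.12565946 0.185232  ]
```

View pics/g.png

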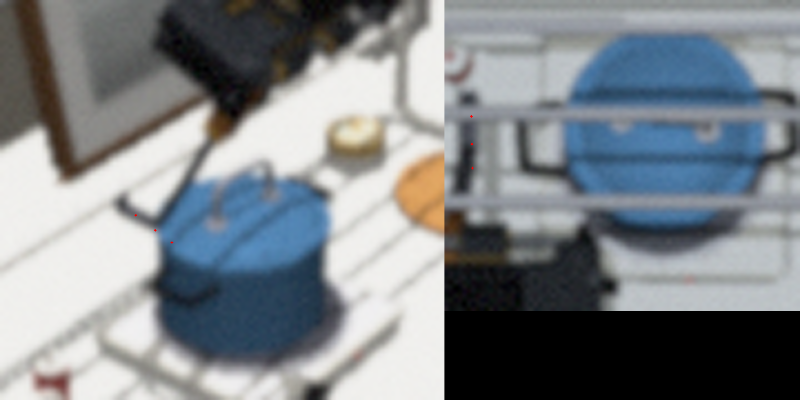

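```bash
python3 - <<'E'
from view import *
p,R,o=cur(); 
def pts(dp,sl=0,dr=0,dz=0):
    L=R*tool_R(0).inv()*Rn.from_euler("y",-dp,degrees=True)*Rn.from_euler("x",dr,degrees=True)*Rn.from_euler("z",dz,degrees=True); g=p-R.apply([.007+sl,0,0])
    f=lambda v:g+L.apply(v)
    u=np.array([-np.sin(np.radians(28)),0,np.cos(np.radians(28))])
    return [f([.0902,0,-.137]),f([.0742,0,-.142]),f([.1082,0,-.128]),f(np.array([.0742,0,-.142])+u*.05),f(np.array([.0742,0,-.142])+u*.1)]
for i,dp in enumerate((6,8)):
    crop(load("scene_g"),255,195,305,245,12,f"pics/g1{i}.png",pts(dp)); crop(load("top_g"),270,165,300,215,12,f"pics/g2{i}.png",pts(dp))
ims=[cv2.resize(cv2.imread(f"pics/g{a}{i}.png"),None,fx=.5,fy=.5) for i in(0,1) for a in (1,2)]
cv2.imwrite("pics/gg.png",cv2.resize(np.hstack(ims)[:300],None,fx=.83,fy=.83) if 0 else np.hstack(ims)[:, :800])
# lid measure
crop(load("scene_g"),275,200,335,260,10,"pics/g3.png"); crop(load("top_g"),290,160,350,220,10,"pics/g4.png")
E
```

```text
(no output)
```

View pics/g10.png

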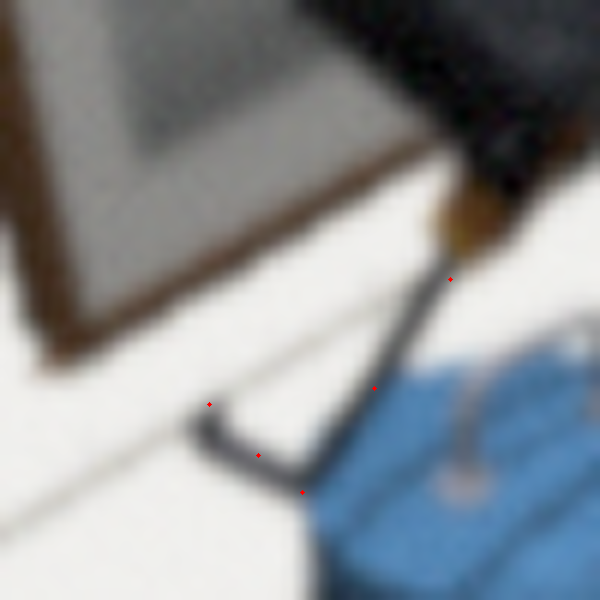

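View pics/g20.png

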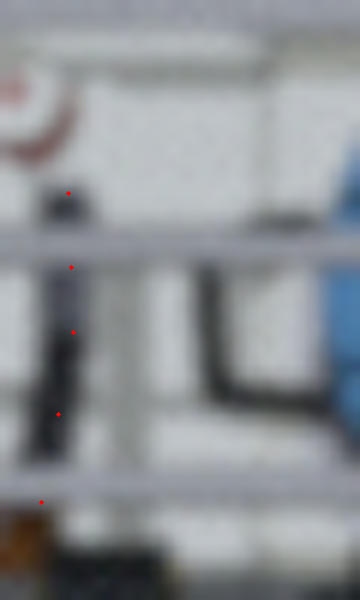

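View pics/g4.png

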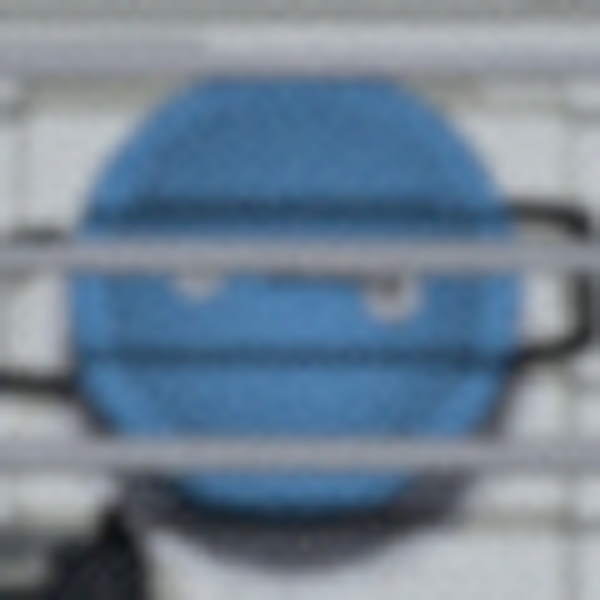

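```bash
cat > lid.py <<'E'
from h import *
from scipy.optimize import least_squares
def lid(tag,z=.12,off=None,box=(290,160,350,220)):
    d=load(tag); hsv=cv2.cvtColor(d["pixels"],cv2.COLOR_RGB2HSV); m=np.zeros(hsv.shape[:2],np.uint8); x0,y0,x1,y1=box
    m[y0:y1,x0:x1]=((hsv[...,0]>95)&(hsv[...,0]<120)&(hsv[...,1]>110)&(hsv[...,2]>105))[y0:y1,x0:x1]
    cs,_=cv2.findContours(m,cv2.RETR_EXTERNAL,cv2.CHAIN_APPROX_NONE); k=np.vstack([c for c in cs if cv2.contourArea(c)>30])
    h=cv2.convexHull(k)[:,0]; w=np.array([atz(d,u,v,z)[:2] for u,v in h])
    r=least_squares(lambda p:np.hypot(w[:,0]-p[0],w[:,1]-p[1])-p[2],[*w.mean(0),.07],loss="soft_l1",f_scale=.001); return r.x.round(4)
if __name__=="__main__":
    for t in("top0","top_g"): print(t,lid(t))
    # pot handles / hot plate compare: difference image
    a,b=load("top0")["pixels"],load("top_g")["pixels"]
    A=np.hstack([cv2.resize(x[165:235,280:360],None,fx=5,fy=5,interpolation=cv2.INTER_CUBIC) for x in(a,b)]); cv2.imwrite("pics/pot_ab.png",A[...,::-1])
    a,b=load("scene0")["pixels"],load("scene_g")["pixels"]
    A=np.hstack([cv2.resize(x[205:275,260:340],None,fx=5,fy=5,interpolation=cv2.INTER_CUBIC) for x in(a,b)]); cv2.imwrite("pics/pot_ab2.png",A[...,::-1])
E
python3 lid.py
```

```text
top0 [ 0.6242 -0.006   0.0706]
top_g [ 0.6308 -0.0067  0.0711]
```

View pics/pot_ab.png

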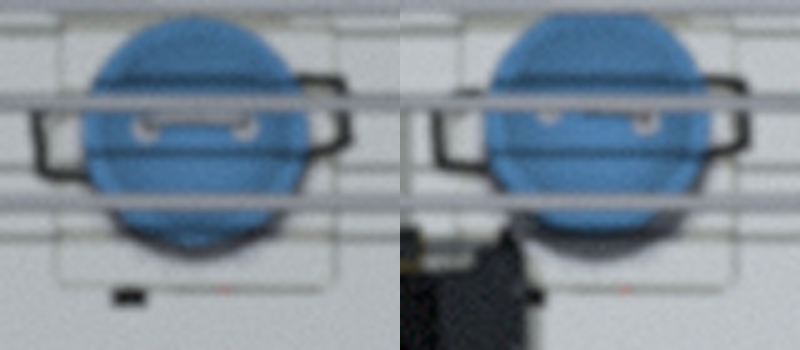

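View pics/pot_ab2.png

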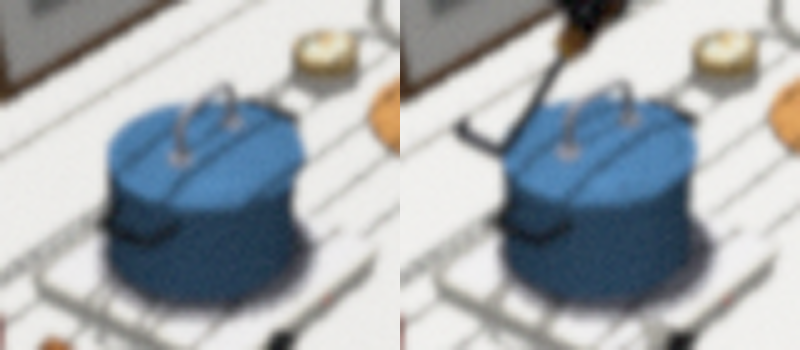

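```bash
cat >> k.py <<'E'
DP=6.0
def T2(s,yaw,tl,dp=None):
    dp=DP if dp is None else dp
    g=grip_from_seat(s,yaw,tl+dp); R=tool_R(yaw,tl); return g+R.apply([.007,0,0]),R
def seat_now(dp=None):
    dp=DP if dp is None else dp
    p,R,o=cur(); L=R*tool_R(0).inv()*Rn.from_euler("y",-dp,degrees=True); g=p-R.apply([.007,0,0]); return g+L.apply([.0902,0,-.137])
E
cat >> S_add.py <<'E'
E
python3 - <<'E'
from ik import *; from k import T2
def roddist(p,R):
    u=-R.apply([1,0,0]); y=np.array([0,1,0]); n=np.cross(u,y); n/=np.linalg.norm(n); return abs(np.dot(np.array([.541,0,.47])-p,n))
for yaw,tl in((-25,25),(-25,22),(-20,24),(-30,25)):
  for nm,s in(("above",[.600,.0074,.20]),("entry",[.600,.0074,.144]),("hook",[.631,-.007,.162]),("lift",[.631,-.007,.187])):
    p,R=T2(s,yaw,tl); out=[]
    for q3 in(-45,-30,-15,0): 
        q,e=ik3(p,R,q3,[-q3-15,-10,q3,114,10,56,40]); out.append((q3,round(e*1e3,1),round(q[1],1),round(q[6])))
    print(yaw,tl,nm,p.round(3),"rod",roddist(p,R).round(3),out)
E
```

```text
-25 25 above [0.515 0.047 0.326] rod 0.081 [(-45, np.float64(6.2), np.float64(-17.3), 55), (-30, np.float64(0.0), np.float64(-15.9), 50), (-15, np.float64(0.0), np.float64(-14.2), 45), (0, np.float64(0.0), np.float64(-13.8), 41)]
-25 25 entry [0.515 0.047 0.27 ] rod 0.102 [(-45, np.float64(1.8), np.float64(-17.3), 53), (-30, np.float64(0.0), np.float64(-14.5), 47), (-15, np.float64(0.0), np.float64(-13.1), 43), (0, np.float64(0.0), np.float64(-12.8), 39)]
-25 25 hook [0.546 0.033 0.288] rod 0.067 [(-45, np.float64(0.0), np.float64(-13.5), 53), (-30, np.float64(0.0), np.float64(-11.0), 49), (-15, np.float64(0.0), np.float64(-9.9), 46), (0, np.float64(0.0), np.float64(-9.7), 43)]
-25 25 lift [0.546 0.033 0.313] rod 0.057 [(-45, np.float64(0.0), np.float64(-14.3), 55), (-30, np.float64(0.0), np.float64(-11.5), 50), (-15, np.float64(0.0), np.float64(-10.4), 47), (0, np.float64(0.0), np.float64(-10.2), 44)]
-25 22 above [0.521 0.044 0.331] rod 0.067 [(-45, np.float64(0.0), np.float64(-16.6), 58), (-30, np.float64(0.0), np.float64(-13.2), 52), (-15, np.float64(0.0), np.float64(-11.9), 48),
[... 1856 characters left out ...]
oat64(-12.0), 34)]
-30 25 entry [0.518 0.055 0.27 ] rod 0.096 [(-45, np.float64(0.0), np.float64(-15.2), 43), (-30, np.float64(0.0), np.float64(-12.3), 38), (-15, np.float64(0.0), np.float64(-11.1), 34), (0, np.float64(0.0), np.float64(-10.9), 32)]
-30 25 hook [0.549 0.04  0.288] rod 0.061 [(-45, np.float64(0.0), np.float64(-10.9), 43), (-30, np.float64(0.0), np.float64(-8.9), 40), (-15, np.float64(0.0), np.float64(-8.1), 38), (0, np.float64(0.0), np.float64(-7.9), 36)]
-30 25 lift [0.549 0.04  0.313] rod 0.051 [(-45, np.float64(0.0), np.float64(-11.7), 45), (-30, np.float64(0.0), np.float64(-9.5), 41), (-15, np.float64(0.0), np.float64(-8.6), 39), (0, np.float64(0.0), np.float64(-8.4), 37)]
```

```bash
python3 - <<'E'
from k import *
print(seat_now())
rows([T2([.605,.10,.188],-25,25)],[8])
E
```

```text
[0.62544779 0.12567642 0.1947892 ]
offset [[0.0, 0.001, 0.001], [0.0, 0.002, 0.003], [0.0, 0.004, 0.006], [0.001, 0.006, 0.008], [0.001, 0.008, 0.011], [0.001, 0.01, 0.013], [0.001, 0.011, 0.015], [0.001, 0.012, 0.016]]
angular [[0.033, 0.017, 0.0], [0.081, 0.041, 0.001], [0.138, 0.069, 0.002], [0.199, 0.1, 0.003], [0.26, 0.131, 0.004], [0.317, 0.159, 0.004], [0.364, 0.183, 0.005], [0.398, 0.2, 0.005]]
maxstep 0.0032 q [ 21.4 -16.3 -34.2 109.8  -4.7  58.8  78.1] t 11.3
```

>>> {"api": "drive_tool", "payload": {"offset": [[0,0.001,0.001],[0,0.002,0.003],[0,0.004,0.006],[0.001,0.006,0.008],[0.001,0.008,0.011],[0.001,0.01,0.013],[0.001,0.011,0.015],[0.001,0.012,0.016]], "angular": [[0.033,0.017,0],[0.081,0.041,0.001],[0.138,0.069,0.002],[0.199,0.1,0.003],[0.26,0.131,0.004],[0.317,0.159,0.004],[0.364,0.183,0.005],[0.398,0.2,0.005]]}}

```text
time_s: 12.3
tool_pos: [0.5196, 0.1389, 0.3136]
tool_rot: [-90.0, 65.0, -25.1]
force: [0.2, 0.0, -1.3]
grip_width: 0.0161
```

```bash
python3 - <<'E'
from k import *
p,R,o=cur();print(p,o["tool_rot"],np.round(o["qpos"],1),seat_now())
rows([T2([.600,.05,.188],-25,25)],[5])
E
```

```text
[0.5196346  0.13894406 0.31361037] [-89.97614     64.99393746 -25.1143443 ] [ 29.1 -13.  -51.4 105.8   9.1  65.6  39.2] [0.60501526 0.09890791 0.18787296]
offset [[0.001, -0.002, -0.007], [0.003, -0.006, -0.018], [0.004, -0.009, -0.029], [0.006, -0.013, -0.04], [0.007, -0.015, -0.047]]
angular [[-0.0, -0.0, 0.0], [-0.001, -0.0, 0.0], [-0.001, -0.001, 0.0], [-0.002, -0.001, 0.0], [-0.002, -0.001, 0.0]]
maxstep 0.0122 q [ 29.1 -13.  -51.4 105.8   9.1  65.6  39.2] t 12.3
```

>>> {"api": "drive_tool", "payload": {"offset": [[0.001,-0.002,-0.007],[0.003,-0.006,-0.018],[0.004,-0.009,-0.029],[0.006,-0.013,-0.04],[0.007,-0.015,-0.047]], "angular": [[0,0,0],[0,0,0],[-0.001,0,0],[-0.002,0,0],[-0.002,0,0]]}}

```text
time_s: 12.92
tool_pos: [0.5145, 0.088, 0.3136]
tool_rot: [-90.1, 65.0, -25.2]
force: [0.5, 0.3, -1.5]
grip_width: 0.0159
```

```bash
python3 snap.py h; python3 - <<'E'
from view import *
view("h",(245,185,345,275),(270,160,350,230),[seat_now()],s=8); print(seat_now())
from ik import *
J=jac(cur()[2]["qpos"]); 
# null vector
u,s,v=np.linalg.svd(J); print("null",(v[-1]/abs(v[-1]).max()).round(2))
E
```

```text
[0.51450881 0.08822675 0.31355889] [-90.10890981  64.99483497 -25.21223126] [ 0.19812434 -0.04260807 -1.75484441] 0.015604526753473564 [ 26.3 -15.8 -42.4 108.8   6.5  64.2  46.2] t 13.025
seat [0.58686409 0.05419227 0.17837729]
[0.59985101 0.04811339 0.18781997]
null [ 1.   -0.22 -0.75 -0.   -0.41 -0.06  0.34]
```

View pics/h.png

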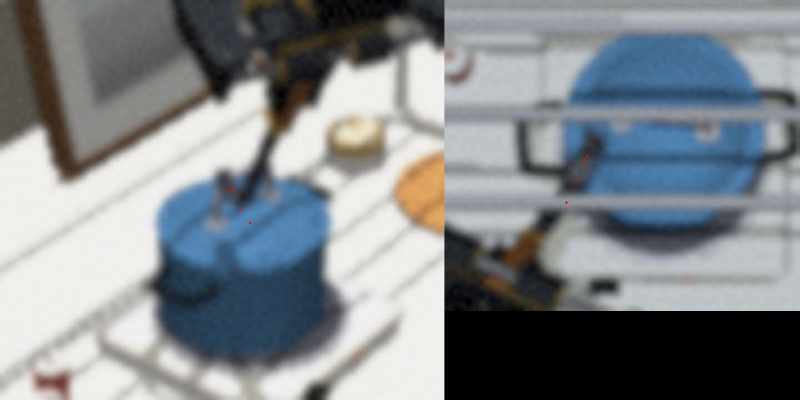

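```bash
python3 - <<'E'
from k import *
rows([T2([.597,.045,.148],-30,24)],[6])
E
```

```text
offset [[0.004, 0.002, 0.0], [0.01, 0.004, 0.001], [0.018, 0.007, 0.002], [0.025, 0.011, 0.003], [0.031, 0.013, 0.003], [0.035, 0.015, 0.004]]
angular [[0.009, 0.004, 0.002], [0.023, 0.01, 0.005], [0.039, 0.017, 0.009], [0.055, 0.024, 0.012], [0.069, 0.03, 0.015], [0.078, 0.035, 0.018]]
maxstep 0.0078 q [ 26.3 -15.8 -42.4 108.8   6.5  64.2  46.2] t 13.03
```

>>> {"api": "drive_tool", "payload": {"offset": [[0.004,0.002,0],[0.01,0.004,0.001],[0.018,0.007,0.002],[0.025,0.011,0.003],[0.031,0.013,0.003],[0.035,0.015,0.004]], "angular": [[0.009,0.004,0.002],[0.023,0.01,0.005],[0.039,0.017,0.009],[0.055,0.024,0.012],[0.069,0.03,0.015],[0.078,0.035,0.018]]}}

```text
time_s: 13.78
tool_pos: [0.5173, 0.0912, 0.2749]
tool_rot: [-90.1, 66.1, -30.1]
force: [0.9, -0.2, -2.5]
grip_width: 0.0156
```

```bash
python3 - <<'E'
from k import *
p,R,o=cur();print(p,o["tool_rot"],o["force"],np.round(o["qpos"],1),seat_now())
rows([T2([.598,.027,.146],-30,24)],[3])
E
```

```text
[0.51727266 0.09119626 0.27493652] [-90.07884598  66.0561026  -30.13641053] [ 0.91679786 -0.19488274 -2.4893232 ] [ 28.1 -12.2 -47.  110.2  10.3  62.7  36.9] [0.59682008 0.04506808 0.14747262]
offset [[0.002, -0.003, -0.005], [0.004, -0.006, -0.011], [0.005, -0.008, -0.015]]
angular [[-0.0, -0.0, -0.0], [-0.001, -0.001, -0.001], [-0.001, -0.001, -0.001]]
maxstep 0.0074 q [ 28.1 -12.2 -47.  110.2  10.3  62.7  36.9] t 13.78
```

```bash
python3 - <<'E'
from k import *
rows([T2([.597,.012,.145],-30,24)],[6])
E
```

```text
offset [[0.001, -0.002, -0.003], [0.003, -0.004, -0.009], [0.005, -0.007, -0.014], [0.006, -0.01, -0.02], [0.008, -0.012, -0.025], [0.009, -0.014, -0.029]]
angular [[-0.0, -0.0, -0.0], [-0.0, -0.0, -0.0], [-0.0, -0.0, -0.0], [-0.001, -0.001, -0.001], [-0.001, -0.001, -0.001], [-0.001, -0.001, -0.001]]
maxstep 0.0068 q [ 28.1 -12.2 -47.  110.2  10.3  62.7  36.9] t 13.78
```

>>> {"api": "drive_tool", "payload": {"offset": [[0.001,-0.002,-0.003],[0.003,-0.004,-0.009],[0.005,-0.007,-0.014],[0.006,-0.01,-0.02],[0.008,-0.012,-0.025],[0.009,-0.014,-0.029]], "angular": [[0,0,0],[0,0,0],[0,0,0],[-0.001,-0.001,-0.001],[-0.001,-0.001,-0.001],[-0.001,-0.001,-0.001]]}}

```text
time_s: 14.52
tool_pos: [0.5169, 0.0574, 0.2723]
tool_rot: [-90.0, 66.0, -30.0]
force: [-0.2, -0.3, -2.0]
grip_width: 0.0157
```

```bash
python3 snap.py i; python3 - <<'E'
from view import *
from lid import lid
L=np.array([.631,-.007,0]);a=np.radians(-4);ey=np.array([-np.sin(a),np.cos(a),0]);z=np.array([0,0,1])
ex=[seat_now()]+[L+ey*y+z*.166 for y in(-.019,0,.019)]+[L+ey*y+z*.128 for y in(-.031,.031)]
view("i",(275,195,335,265),(290,160,350,220),ex,s=10); print(seat_now(),lid("top_i"))
E
```

```text
[0.51687243 0.05714135 0.27232267] [-90.04002072  66.00320275 -30.07870611] [-0.41548126  0.80398042 -1.13325619] 0.015607990247678031 [ 28.3 -13.6 -42.8 111.9   8.6  61.2  41.8] t 14.625
seat [0.58400105 0.01827394 0.13575485]
[0.59655712 0.01101539 0.14494373] [ 0.6303 -0.0072  0.0715]
```

View pics/i.png

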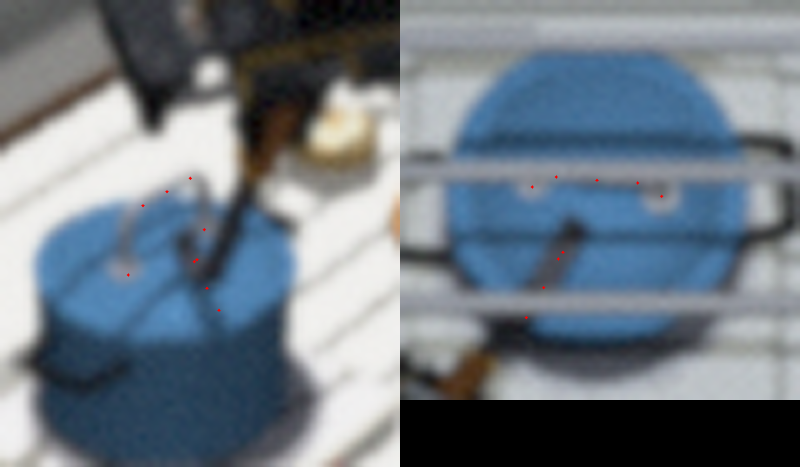

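```bash
python3 - <<'E'
from k import *
rows([T2([.632,-.009,.146],-30,24)],[8])
E
```

```text
offset [[0.001, -0.003, 0.0], [0.003, -0.008, 0.0], [0.005, -0.013, 0.0], [0.008, -0.019, 0.0], [0.01, -0.025, 0.0], [0.012, -0.03, 0.0], [0.014, -0.034, 0.0], [0.016, -0.038, 0.0]]
angular [[-0.0, -0.0, -0.0], [-0.0, -0.0, -0.0], [-0.0, -0.0, -0.0], [-0.0, -0.0, -0.0], [-0.0, -0.0, -0.0], [-0.0, -0.0, -0.0], [-0.001, -0.001, -0.0], [-0.001, -0.001, -0.0]]
maxstep 0.0063 q [ 28.3 -13.6 -42.8 111.9   8.6  61.2  41.8] t 14.62
```

>>> {"api": "drive_tool", "payload": {"offset": [[0.001,-0.003,0],[0.003,-0.008,0],[0.005,-0.013,0],[0.008,-0.019,0],[0.01,-0.025,0],[0.012,-0.03,0],[0.014,-0.034,0],[0.016,-0.038,0]], "angular": [[0,0,0],[0,0,0],[0,0,0],[0,0,0],[0,0,0],[0,0,0],[0,0,0],[0,0,0]]}}

```text
time_s: 15.62
tool_pos: [0.5528, 0.0364, 0.2731]
tool_rot: [-90.0, 66.0, -30.1]
force: [0.1, -0.8, -1.4]
grip_width: 0.0152
```

```bash
python3 snap.py j; python3 - <<'E'
from view import *
from lid import lid
view("j",(275,195,335,265),(290,160,350,220),[seat_now()],s=10); print(seat_now(),lid("top_j"))
rows([T2([.632,-.009,.158],-30,24)],[3])
E
```

```text
[0.55282494 0.03613065 0.27303963] [-90.0259958   66.01748722 -30.09089698] [-0.23213954  0.3592635  -1.6736466 ] 0.01550824781272544 [ 29.9  -8.5 -42.9 108.7  12.2  60.4  41.9] t 15.725
seat [ 0.61991394 -0.00273721  0.13645247]
[ 0.63246837 -0.01000318  0.14563774] [ 0.6315 -0.0073  0.0704]
offset [[-0.003, -0.001, 0.0], [-0.008, -0.003, 0.0], [-0.012, -0.004, 0.0]]
angular [[-0.0, -0.0, -0.0], [-0.001, -0.0, -0.0], [-0.001, -0.001, -0.0]]
maxstep 0.005 q [ 29.9  -8.5 -42.9 108.7  12.2  60.4  41.9] t 15.72
```

View pics/j.png

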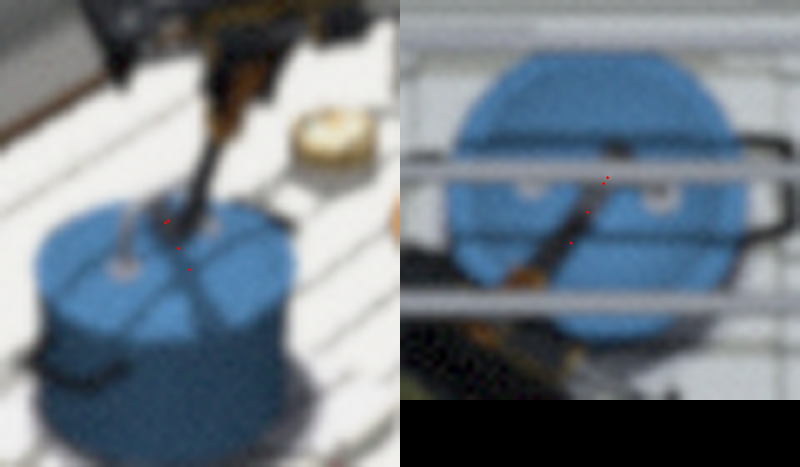

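```bash
python3 - <<'E'
from k import *
rows([T2([.631,-.009,.160],-30,24),T2([.630,-.009,.172],-30,24)],[4,4])
E
```

```text
offset [[-0.003, -0.001, -0.0], [-0.007, -0.002, -0.0], [-0.011, -0.003, -0.0], [-0.014, -0.004, -0.0], [-0.016, -0.005, -0.0], [-0.019, -0.006, -0.0], [-0.023, -0.007, -0.0], [-0.025, -0.008, -0.001]]
angular [[-0.0, -0.0, -0.0], [-0.0, -0.0, -0.0], [-0.001, -0.001, -0.0], [-0.001, -0.001, -0.0], [-0.001, -0.001, -0.0], [-0.001, -0.001, -0.0], [-0.001, -0.001, -0.0], [-0.001, -0.001, -0.0]]
maxstep 0.0043 q [ 29.9  -8.5 -42.9 108.7  12.2  60.4  41.9] t 15.72
```

>>> {"api": "drive_tool", "payload": {"offset": [[-0.003,-0.001,0],[-0.007,-0.002,0],[-0.011,-0.003,0],[-0.014,-0.004,0],[-0.016,-0.005,0],[-0.019,-0.006,0],[-0.023,-0.007,0],[-0.025,-0.008,0],[-0.025,-0.008,0]], "angular": [[0,0,0],[0,0,0],[0,0,0],[0,0,0],[0,0,0],[0,0,0],[0,0,0],[0,0,0],[0,0,0]]}}

```text
time_s: 16.85
tool_pos: [0.5503, 0.0376, 0.2991]
tool_rot: [-90.0, 66.0, -30.1]
force: [-0.4, 0.6, -4.9]
grip_width: 0.0158
```

```bash
python3 snap.py l; python3 - <<'E'
from view import *
from lid import lid
view("l",(275,185,335,265),(290,160,350,220),[seat_now()],s=10); print(seat_now(),lid("top_l",.13))
rows([T2([.628,-.009,.196],-30,24)],[6])
E
```

```text
[0.5502252  0.03757811 0.2989089 ] [-90.03958371  66.0465094  -30.10751693] [ 0.57280982  0.55260797 -4.34602182] 0.015426843966282943 [ 29.8  -9.6 -42.2 106.6  10.8  63.2  43.5] t 16.95
seat [ 0.61724489 -0.00127135  0.16228248]
[ 0.62980325 -0.00853981  0.17146041] [ 0.6305 -0.008   0.0704]
offset [[-0.003, -0.001, -0.0], [-0.007, -0.003, -0.0], [-0.011, -0.004, -0.001], [-0.016, -0.006, -0.001], [-0.02, -0.008, -0.001], [-0.023, -0.009, -0.001]]
angular [[-0.0, -0.0, -0.0], [-0.0, -0.0, -0.0], [-0.001, -0.0, -0.0], [-0.001, -0.001, -0.001], [-0.001, -0.001, -0.001], [-0.001, -0.001, -0.001]]
maxstep 0.005 q [ 29.8  -9.6 -42.2 106.6  10.8  63.2  43.5] t 16.95
```

View pics/l.png

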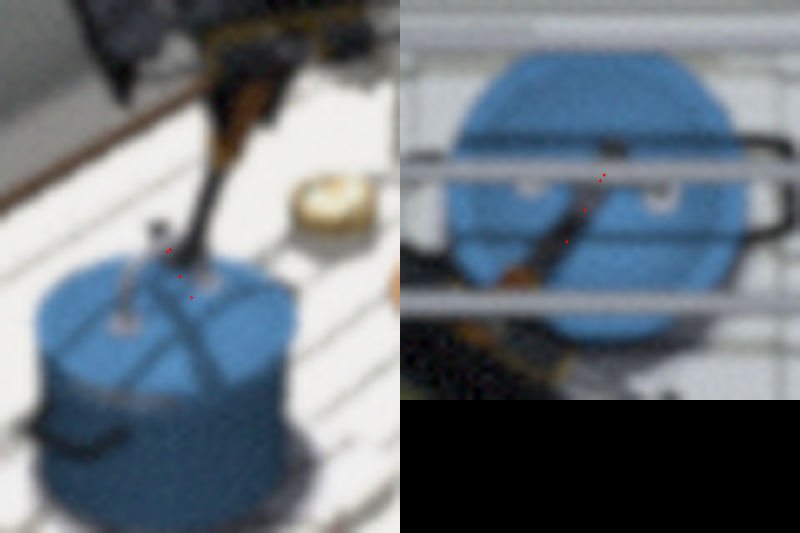

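Force is up by about 2.7 N, the lid's weight, and the lid looks level with a small gap at its front edge. Continuing up.

>>> {"api": "drive_tool", "payload": {"offset": [[-0.003,-0.001,0],[-0.007,-0.003,0],[-0.011,-0.004,0],[-0.016,-0.006,0],[-0.02,-0.008,0],[-0.023,-0.009,0],[-0.023,-0.009,0],[-0.023,-0.009,0],[-0.023,-0.009,0]], "angular": [[0,0,0],[0,0,0],[0,0,0],[0,0,0],[0,0,0],[0,0,0],[0,0,0],[0,0,0],[0,0,0]]}}

```text
time_s: 18.08
tool_pos: [0.5491, 0.0381, 0.3233]
tool_rot: [-90.1, 66.1, -30.1]
force: [-1.2, -0.2, -3.1]
grip_width: 0.0155
```

```bash
python3 snap.py m; python3 - <<'E'
from view import *
from lid import lid
view("m",(265,165,345,265),(290,160,350,220),[seat_now()],s=8); print(seat_now(),lid("top_m",.155))
E
```

```text
[0.54918807 0.03809135 0.32337859] [-90.06563411  66.06120955 -30.1316566 ] [-0.1002939  -0.04789713 -3.92112058] 0.015647923183179063 [ 29.7 -10.3 -41.6 104.3  10.   65.9  44.8] t 18.175
seat [ 0.61616456 -0.00076272  0.1867323 ]
[ 0.62872577 -0.00803097  0.19590649] [ 0.6292 -0.0072  0.0702]
```

View pics/m.png

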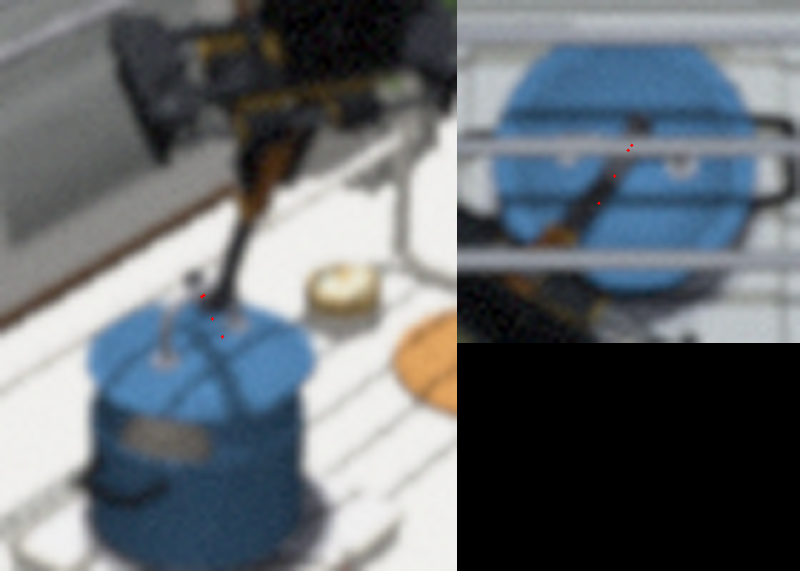

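```bash
cat > sim.py <<'E'
from ik import *
from k import *
def sim(q,path,n=40):
    q=np.array(q,float); out=[]
    p0,R0=fk(q,P); 
    # model-bias-free: use model pose as start and apply relative motion
    pm,Rm,o=cur()
    for (pt,Rt) in path:
        a,B=fk(q,P); dp=(pt-pm)/n; dr=(Rt*Rm.inv()).as_rotvec()/n
        for i in range(n): q=q+np.degrees(np.linalg.pinv(jac(q))@np.r_[dp,dr])
        pm,Rm=pt,Rt; out.append(q.round(1))
    return out
E
python3 - <<'E'
from sim import *
q=cur()[2]["qpos"]
for h in((-30,-30,-30,-30,-30),(-34,-38,-40,-42,-42),(-28,-22,-16,-12,-12)):
  path=[T2(s,y,24) for s,y in zip(([.615,-.08,.197],[.605,-.16,.197],[.598,-.25,.197],[.592,-.328,.197],[.592,-.328,.065]),h)]
  print(h); [print(x) for x in sim(q,path)]
E
```

```text
(-30, -30, -30, -30, -30)
[ 31.7 -13.4 -33.8 107.1   5.9  63.8  55.7]
[ 34.2 -13.7 -26.2 108.1   3.3  62.   66.5]
[ 37.3 -11.3 -18.8 106.8   1.4  60.3  77.6]
[ 40.3  -7.6 -13.3 104.   -0.4  59.4  86.8]
[ 40.   -3.3 -14.1 115.7   1.3  43.6  85. ]
(-34, -38, -40, -42, -42)
[ 32.3 -12.3 -36.3 106.1   8.2  65.1  49.1]
[ 35.4 -12.  -31.2 106.4   7.9  64.1  53.4]
[ 38.9 -10.  -25.1 105.4   7.1  62.2  61.2]
[ 42.   -6.8 -20.7 103.1   6.9  60.9  66.8]
[ 41.7  -2.4 -21.9 114.7  11.2  45.7  61.4]
(-28, -22, -16, -12, -12)
[ 31.4 -13.9 -32.5 107.6   4.7  63.2  58.9]
[ 32.9 -14.5 -21.2 109.1  -1.   60.8  79.6]
[ 35.5 -10.7 -10.6 106.7  -6.3  60.1 100.7]
[ 38.6  -5.2  -3.7 102.1 -10.8  61.2 116.3]
[ 38.4  -1.   -3.7 113.7 -12.7  45.7 119.8]
```

```bash
python3 - <<'E'
from k import *
def S(s): return T2(s,-30,24)
rows([S([.616,-.09,.197])],[10])
E
```

```text
offset [[0.001, -0.002, -0.005], [0.002, -0.004, -0.012], [0.003, -0.007, -0.02], [0.004, -0.01, -0.029], [0.006, -0.014, -0.039], [0.007, -0.017, -0.048], [0.008, -0.021, -0.057], [0.01, -0.024, -0.066], [0.011, -0.026, -0.073], [0.011, -0.028, -0.077]]
angular [[-0.0, -0.0, -0.0], [-0.0, -0.0, -0.0], [-0.0, -0.0, -0.0], [-0.0, -0.0, -0.0], [-0.0, -0.0, -0.001], [-0.001, -0.001, -0.001], [-0.001, -0.001, -0.001], [-0.001, -0.001, -0.001], [-0.001, -0.001, -0.001], [-0.001, -0.001, -0.001]]
maxstep 0.0103 q [ 29.7 -10.3 -41.6 104.3  10.   65.9  44.8] t 18.18
```

>>> {"api": "drive_tool", "payload": {"offset": [[0,-0.001,-0.002],[0.001,-0.003,-0.007],[0.002,-0.005,-0.014],[0.003,-0.008,-0.022],[0.004,-0.011,-0.031],[0.006,-0.014,-0.04],[0.007,-0.018,-0.049],[0.008,-0.021,-0.058],[0.01,-0.024,-0.066],[0.011,-0.026,-0.072]], "angular": [[0,0,0],[0,0,0],[0,0,0],[0,0,0],[0,0,0],[0,0,0],[0,0,0],[0,0,0],[0,0,0],[0,0,0]]}}

```text
time_s: 19.42
tool_pos: [0.5374, -0.039, 0.3238]
tool_rot: [-90.1, 66.1, -30.2]
force: [0.6, 0.6, -4.0]
grip_width: 0.0155
```

```bash
python3 snap.py n; python3 - <<'E'
from view import *
view("n",(275,145,355,255),(290,160,370,240),[seat_now()],s=7); print(seat_now())
rows([T2([.606,-.17,.197],-30,24)],[10])
E
```

```text
[ 0.53729829 -0.03939173  0.32376975] [-90.10705119  66.0716746  -30.24754748] [ 0.81177454 -0.20084631 -4.01496044] 0.015981071455078214 [ 31.6 -13.3 -33.3 107.1   6.   63.8  55.9] t 19.525
seat [ 0.60418005 -0.07835904  0.18710931]
[ 0.61673415 -0.08564292  0.19628085]
offset [[0.001, -0.002, -0.005], [0.002, -0.005, -0.012], [0.003, -0.008, -0.02], [0.005, -0.011, -0.03], [0.006, -0.015, -0.039], [0.008, -0.019, -0.049], [0.01, -0.022, -0.058], [0.011, -0.026, -0.067], [0.012, -0.028, -0.074], [0.013, -0.03, -0.079]]
angular [[-0.0, -0.0, -0.0], [-0.0, -0.0, -0.0], [-0.001, -0.0, -0.0], [-0.001, -0.001, -0.0], [-0.001, -0.001, -0.001], [-0.001, -0.001, -0.001], [-0.002, -0.001, -0.001], [-0.002, -0.001, -0.001], [-0.002, -0.002, -0.001], [-0.002, -0.002, -0.001]]
maxstep 0.0106 q [ 31.6 -13.3 -33.3 107.1   6.   63.8  55.9] t 19.52
```

View pics/n.png

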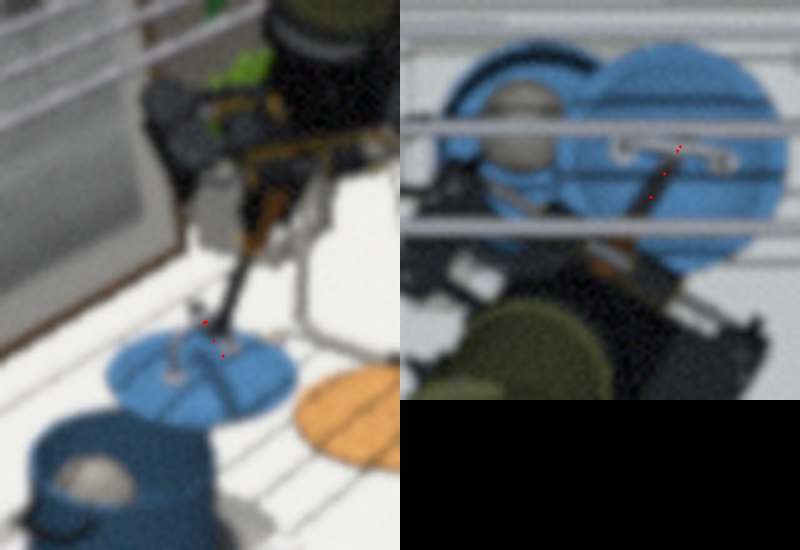

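The lid hangs level from the hook at (200,375) in the scene crop, clear of the open pot. I keep carrying it towards the mat.

>>> {"api": "drive_tool", "payload": {"offset": [[0.001,-0.001,-0.004],[0.002,-0.004,-0.01],[0.003,-0.007,-0.019],[0.005,-0.011,-0.029],[0.006,-0.015,-0.039],[0.008,-0.019,-0.049],[0.01,-0.022,-0.058],[0.011,-0.026,-0.067],[0.012,-0.028,-0.074],[0.013,-0.03,-0.079]], "angular": [[0,0,0],[0,0,0],[0,0,0],[-0.001,-0.001,0],[-0.001,-0.001,0],[-0.001,-0.001,0],[-0.002,-0.001,0],[-0.002,-0.001,0],[-0.002,-0.001,0],[-0.002,-0.001,0]]}}

```text
time_s: 20.78
tool_pos: [0.5258, -0.1245, 0.3241]
tool_rot: [-90.1, 66.1, -30.1]
force: [0.0, 0.7, -3.9]
grip_width: 0.0158
```

```bash
python3 - <<'E'
from k import *
p,R,o=cur();print(p,o["force"],np.round(o["qpos"],1),seat_now())
rows([T2([.598,-.255,.18],-30,24)],[10])
E
```

```text
[ 0.52579268 -0.12453086  0.32410873] [ 0.04176913  0.74258682 -3.90740532] [ 33.8 -13.8 -24.9 108.3   3.2  62.   67.4] [ 0.60532734 -0.17059415  0.19661339]
offset [[0.002, -0.002, -0.005], [0.005, -0.004, -0.012], [0.008, -0.007, -0.02], [0.011, -0.01, -0.029], [0.015, -0.013, -0.038], [0.019, -0.016, -0.048], [0.022, -0.019, -0.057], [0.025, -0.022, -0.065], [0.028, -0.024, -0.072], [0.03, -0.026, -0.077]]
angular [[-0.0, -0.0, -0.0], [-0.0, -0.0, -0.0], [-0.0, -0.0, -0.0], [-0.0, -0.0, -0.0], [-0.0, -0.0, -0.001], [-0.0, -0.0, -0.001], [-0.0, -0.001, -0.001], [-0.0, -0.001, -0.001], [-0.0, -0.001, -0.001], [-0.0, -0.001, -0.001]]
maxstep 0.0107 q [ 33.8 -13.8 -24.9 108.3   3.2  62.   67.4] t 20.77
```

>>> {"api": "drive_tool", "payload": {"offset": [[0.001,-0.001,-0.003],[0.004,-0.003,-0.01],[0.008,-0.006,-0.019],[0.011,-0.01,-0.029],[0.015,-0.013,-0.038],[0.019,-0.016,-0.048],[0.022,-0.019,-0.057],[0.025,-0.022,-0.065],[0.028,-0.024,-0.072],[0.03,-0.026,-0.077]], "angular": [[0,0,0],[0,0,0],[0,0,0],[0,0,0],[0,0,-0.001],[0,0,-0.001],[0,0,-0.001],[0,0,-0.001],[0,-0.001,-0.001],[0,-0.001,-0.001]]}}

```text
time_s: 22.02
tool_pos: [0.5182, -0.2097, 0.3071]
tool_rot: [-90.0, 66.0, -30.0]
force: [-0.2, -0.5, -3.6]
grip_width: 0.0157
```

```bash
python3 - <<'E'
from k import *
p,R,o=cur();print(p,o["force"],np.round(o["qpos"],1),seat_now())
rows([T2([.592,-.328,.16],-30,24)],[10])
E
```

```text
[ 0.51819224 -0.20974105  0.30707257] [-0.16316496 -0.46422876 -3.60493211] [ 36.6 -11.5 -17.9 109.    1.4  58.4  77.7] [ 0.59786874 -0.25575082  0.17964649]
offset [[0.002, -0.001, -0.004], [0.005, -0.003, -0.01], [0.008, -0.005, -0.017], [0.011, -0.008, -0.025], [0.015, -0.01, -0.033], [0.019, -0.013, -0.041], [0.023, -0.015, -0.049], [0.026, -0.017, -0.056], [0.029, -0.019, -0.061], [0.031, -0.02, -0.066]]
angular [[-0.0, 0.0, -0.0], [-0.0, 0.0, -0.0], [-0.0, 0.0, -0.0], [-0.0, 0.0, -0.0], [-0.0, 0.0, -0.0], [-0.0, 0.0, -0.0], [-0.0, 0.0, -0.0], [-0.0, 0.0, -0.0], [-0.0, 0.0, -0.001], [-0.0, 0.0, -0.001]]
maxstep 0.0093 q [ 36.6 -11.5 -17.9 109.    1.4  58.4  77.7] t 22.02
```

>>> {"api": "drive_tool", "payload": {"offset": [[0.001,-0.001,-0.003],[0.004,-0.003,-0.009],[0.008,-0.005,-0.017],[0.011,-0.008,-0.025],[0.015,-0.01,-0.033],[0.019,-0.013,-0.041],[0.023,-0.015,-0.049],[0.026,-0.017,-0.056],[0.029,-0.019,-0.061],[0.031,-0.02,-0.066]], "angular": [[0,0,0],[0,0,0],[0,0,0],[0,0,0],[0,0,0],[0,0,0],[0,0,0],[0,0,0],[0,0,-0.001],[0,0,-0.001]]}}

```text
time_s: 23.28
tool_pos: [0.5119, -0.2826, 0.2867]
tool_rot: [-90.0, 66.0, -30.0]
force: [-0.2, -0.1, -3.9]
grip_width: 0.0155
```

```bash
python3 snap.py o; python3 - <<'E'
from view import *
from lid import lid
view("o",(305,155,395,255),(370,160,450,240),[seat_now()],s=7); s=seat_now(); print(s)
print(lid("top_o",s[2]-.0465+.004,box=(370,160,450,240)))
E
```

```text
[ 0.51154718 -0.28304256  0.28656706] [-89.99473908  65.9988121  -30.06794841] [ 0.35113646 -0.59119206 -3.76351522] 0.01582575148375142 [ 39.1  -7.9 -12.6 108.6  -0.2  55.1  86.2] t 23.375
seat [ 0.57868609 -0.32191309  0.15000518]
[ 0.59123619 -0.32918055  0.15919518]
[ 0.5933 -0.3272  0.0692]
```

View pics/o.png

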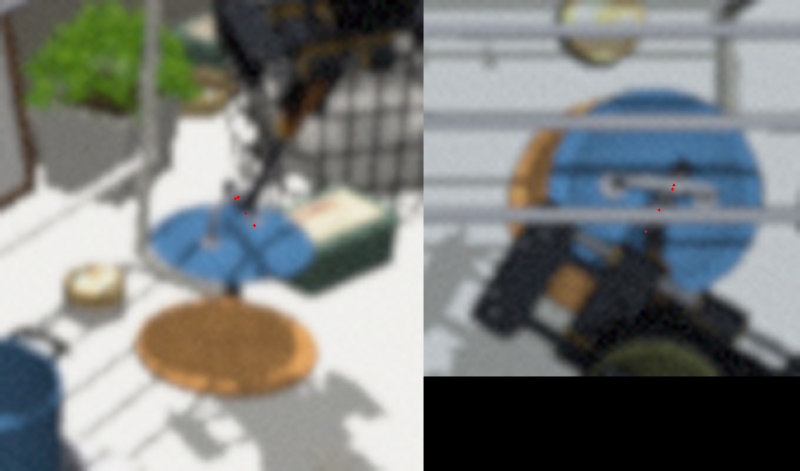

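```bash
python3 - <<'E'
from k import *
rows([T2([.590,-.329,.072],-30,24)],[10])
E
```

```text
offset [[0.005, 0.002, -0.0], [0.012, 0.006, -0.0], [0.02, 0.009, -0.0], [0.03, 0.014, -0.0], [0.04, 0.018, -0.0], [0.049, 0.023, -0.0], [0.059, 0.027, -0.0], [0.067, 0.031, -0.0], [0.074, 0.034, -0.001], [0.079, 0.037, -0.001]]
angular [[-0.0, -0.0, 0.0], [-0.0, -0.0, 0.0], [-0.0, -0.0, 0.0], [-0.0, -0.0, 0.0], [-0.001, -0.0, 0.0], [-0.001, -0.0, 0.0], [-0.001, -0.0, 0.0], [-0.001, -0.0, 0.0], [-0.001, -0.0, 0.0], [-0.001, -0.0, 0.0]]
maxstep 0.0108 q [ 39.1  -7.9 -12.6 108.6  -0.2  55.1  86.2] t 23.38
```

>>> {"api": "drive_tool", "payload": {"offset": [[0.004,0.002,0],[0.012,0.006,0],[0.02,0.009,0],[0.03,0.014,0],[0.04,0.018,0],[0.049,0.023,0],[0.059,0.027,0],[0.067,0.031,0],[0.074,0.034,0],[0.079,0.036,0]], "angular": [[0,0,0],[0,0,0],[0,0,0],[0,0,0],[0,0,0],[0,0,0],[0,0,0],[0,0,0],[0,0,0],[0,0,0]]}}

```text
time_s: 24.62
tool_pos: [0.5109, -0.2826, 0.1993]
tool_rot: [-90.0, 66.0, -30.1]
force: [0.1, 0.1, -4.0]
grip_width: 0.0157
```

```bash
python3 - <<'E'
from k import *
p,R,o=cur();print(p,o["tool_rot"],o["force"],np.round(o["qpos"],1),seat_now())
rows([T2([.590,-.329,.047],-30,24)],[10],False)
E
```

```text
[ 0.51085231 -0.28264054  0.19925001] [-89.99548983  66.01103229 -30.06691227] [ 0.11593669  0.08699895 -4.00656883] [ 39.1  -4.7 -13.3 116.    1.   44.7  85. ] [ 0.59051885 -0.32876311  0.07185849]
offset [[0.002, 0.001, -0.0], [0.005, 0.002, -0.0], [0.007, 0.003, -0.0], [0.009, 0.004, -0.0], [0.011, 0.005, -0.0], [0.014, 0.006, -0.0], [0.016, 0.007, -0.0], [0.018, 0.008, -0.0], [0.02, 0.009, -0.001], [0.023, 0.01, -0.001]]
angular [[-0.0, -0.0, -0.0], [-0.0, -0.0, -0.0], [-0.0, -0.0, -0.0], [-0.0, -0.0, -0.0], [-0.001, -0.0, -0.0], [-0.001, -0.0, -0.0], [-0.001, -0.0, -0.0], [-0.001, -0.0, -0.0], [-0.001, -0.0, -0.0], [-0.001, -0.0, -0.0]]
maxstep 0.0025 q [ 39.1  -4.7 -13.3 116.    1.   44.7  85. ] t 24.62
```

>>> {"api": "drive_tool", "payload": {"offset": [[0.002,0.001,0],[0.005,0.002,0],[0.007,0.003,0],[0.009,0.004,0],[0.011,0.005,0],[0.014,0.006,0],[0.016,0.007,0],[0.018,0.008,0],[0.02,0.009,0],[0.023,0.01,0]], "angular": [[0,0,0],[0,0,0],[0,0,0],[0,0,0],[0,0,0],[0,0,0],[0,0,0],[0,0,0],[0,0,0],[0,0,0]]}}

```text
time_s: 25.88
tool_pos: [0.5111, -0.2828, 0.1741]
tool_rot: [-90.0, 66.0, -30.1]
force: [-0.3, -0.0, -1.0]
grip_width: 0.0156
```

```bash
python3 snap.py p; python3 - <<'E'
from view import *
from lid import lid
view("p",(325,195,385,265),(385,175,445,235),[seat_now()],s=10); s=seat_now(); print(s)
print(lid("top_p",.018,box=(370,160,450,240)))
rows([T2([.590-.052,-.329+.030,.047],-30,24)],[10])
E
```

```text
[ 0.51079178 -0.28260852  0.17361347] [-89.9930111   66.05898402 -30.0654733 ] [-0.48240546  0.1668573  -1.56581038] 0.015590794416481068 [ 39.   -3.3 -13.4 117.8   1.7  41.6  84.4] t 25.975
seat [ 0.57780797 -0.32140468  0.03697019]
[ 0.59036648 -0.32867688  0.04614496]
[ 0.5927 -0.3264  0.0692]
offset [[-0.002, 0.004, -0.0], [-0.004, 0.008, -0.0], [-0.006, 0.014, -0.0], [-0.009, 0.021, -0.0], [-0.013, 0.027, -0.0], [-0.016, 0.034, -0.0], [-0.019, 0.041, -0.0], [-0.021, 0.046, -0.001], [-0.024, 0.051, -0.001], [-0.025, 0.055, -0.001]]
angular [[-0.0, -0.0, -0.0], [-0.0, -0.0, -0.0], [-0.0, -0.0, -0.0], [-0.0, -0.0, -0.0], [-0.001, -0.0, -0.001], [-0.001, -0.0, -0.001], [-0.001, -0.0, -0.001], [-0.001, -0.0, -0.001], [-0.001, -0.0, -0.001], [-0.001, -0.0, -0.001]]
maxstep 0.0075 q [ 39.   -3.3 -13.4 117.8   1.7  41.6  84.4] t 25.98
```

View pics/p.png

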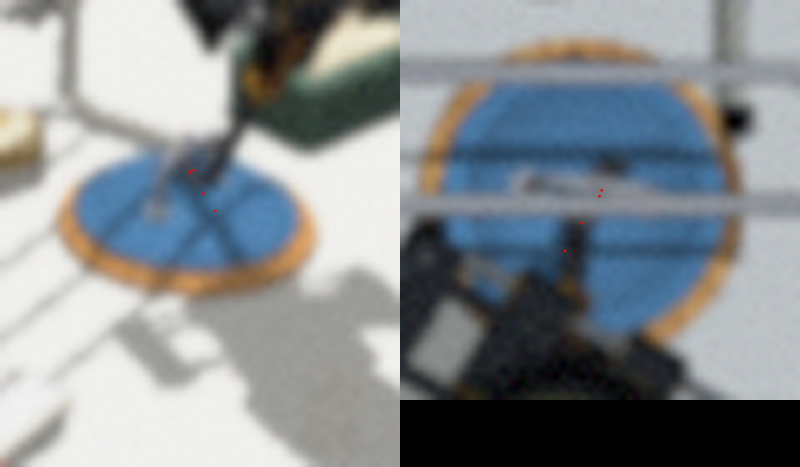

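```bash
python3 - <<'E'
from k import *
rows([T2([.590,-.329,.042],-30,24),T2([.590-.052,-.329+.030,.043],-30,24)],[2,8])
E
```

```text
offset [[0.002, 0.001, -0.0], [0.004, 0.002, -0.001], [0.002, 0.007, -0.001], [-0.001, 0.013, -0.001], [-0.005, 0.021, -0.001], [-0.009, 0.029, -0.001], [-0.013, 0.038, -0.001], [-0.016, 0.045, -0.001], [-0.019, 0.052, -0.001], [-0.022, 0.056, -0.001]]
angular [[-0.001, -0.0, -0.001], [-0.001, -0.0, -0.001], [-0.001, -0.0, -0.001], [-0.001, -0.0, -0.001], [-0.001, -0.0, -0.001], [-0.001, -0.0, -0.001], [-0.001, -0.0, -0.001], [-0.001, -0.0, -0.001], [-0.001, -0.0, -0.001], [-0.001, -0.0, -0.001]]
maxstep 0.0093 q [ 39.   -3.3 -13.4 117.8   1.7  41.6  84.4] t 25.98
```

>>> {"api": "drive_tool", "payload": {"offset": [[0.002,0.001,0],[0.004,0.002,0],[0.002,0.007,0],[-0.001,0.013,0],[-0.005,0.021,0],[-0.009,0.029,0],[-0.013,0.038,0],[-0.016,0.045,0],[-0.019,0.052,0],[-0.022,0.056,0]], "angular": [[0,0,0],[0,0,0],[0,0,0],[0,0,0],[0,0,0],[0,0,0],[0,0,0],[0,0,0],[0,0,0],[0,0,0]]}}

```text
time_s: 27.22
tool_pos: [0.4583, -0.2522, 0.171]
tool_rot: [-90.0, 66.1, -30.1]
force: [0.6, 0.7, -1.2]
grip_width: 0.0157
```

```bash
python3 snap.py q; python3 - <<'E'
from view import *
from lid import lid
view("q",(325,195,385,265),(370,160,450,240),[seat_now()],s=9); s=seat_now(); print(s)
print(lid("top_q",.018,box=(370,160,450,240)))
E
```

```text
[ 0.45853646 -0.25237627  0.17121779] [-90.01488751  66.03485572 -30.08272903] [ 0.47846247  0.18613098 -1.28803   ] 0.01570142195470387 [ 38.9 -11.2 -13.1 124.9  -1.   42.2  86. ] t 27.325
seat [ 0.52559369 -0.29121638  0.03460713]
[ 0.53814991 -0.29848481  0.043788  ]
[ 0.5932 -0.3267  0.0689]
```

View pics/q.png

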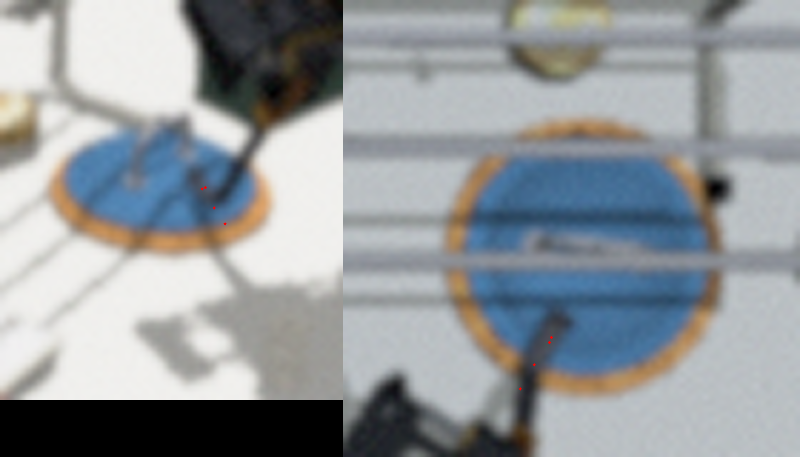

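```bash
python3 - <<'E'
from sim import *
def roddist(p,R):
    u=-R.apply([1,0,0]); n=np.cross(u,[0,1,0]); n/=np.linalg.norm(n); return np.dot(np.array([.541,0,.47])-p,n)
q=cur()[2]["qpos"]
W=[([.548,-.304,.14],-30,23),([.57,-.26,.20],-30,22),([.595,-.13,.205],-30,22),([.605,0,.205],-30,22),([.605,.12,.205],-25,22),([.605,.22,.205],-10,22),([.604,.313,.17],11.3,22),([.604,.313,.1],11.3,22),([.604,.313,.011],11.3,22)]
path=[T2(*w) for w in W]
for w,x,(p,R) in zip(W,sim(q,path),path): print(w,x,p.round(3),"rod",roddist(p,R).round(3))
E
```

```text
([0.548, -0.304, 0.14], -30, 23) [ 39.1 -13.  -12.3 114.3  -1.7  55.4  87.2] [ 0.47  -0.259  0.269] rod -0.136
([0.57, -0.26, 0.2], -30, 22) [ 37.6 -13.1 -16.5 106.9  -0.3  63.9  80.9] [ 0.494 -0.216  0.331] rod -0.09
([0.595, -0.13, 0.205], -30, 22) [ 33.3 -14.8 -28.2 106.6   2.5  66.4  64. ] [ 0.519 -0.086  0.336] rod -0.065
([0.605, 0, 0.205], -30, 22) [ 29.7 -13.1 -41.1 104.    6.3  69.5  46.7] [0.529 0.044 0.336] rod -0.056
([0.605, 0.12, 0.205], -25, 22) [ 25.9  -9.5 -51.4 100.6  10.1  71.5  37. ] [0.526 0.157 0.336] rod -0.061
([0.605, 0.22, 0.205], -10, 22) [ 21.9  -7.9 -54.   99.5   9.   69.   45.1] [0.519 0.235 0.336] rod -0.07
([0.604, 0.313, 0.17], 11.3, 22) [ 18.3  -5.1 -53.8 102.    5.7  61.   63.2] [0.518 0.296 0.301] rod -0.084
([0.604, 0.313, 0.1], 11.3, 22) [ 17.8  -1.9 -55.5 108.3  10.2  53.3  58.6] [0.518 0.296 0.231] rod -0.109
([0.604, 0.313, 0.011], 11.3, 22) [ 15.2   5.4 -56.1 114.6  21.4  44.6  48.2] [0.518 0.296 0.142] rod -0.142
```

```bash
python3 - <<'E'
from k import *
rows([T2([.545,-.304,.14],-30,23),T2([.57,-.26,.19],-30,22)],[6,4],True)
E
```

```text
offset [[-0.01, -0.006, -0.0], [-0.025, -0.015, -0.0], [-0.042, -0.025, -0.001], [-0.06, -0.035, -0.001], [-0.075, -0.044, -0.001], [-0.085, -0.05, -0.001], [-0.094, -0.054, 0.009], [-0.108, -0.061, 0.024], [-0.122, -0.068, 0.039], [-0.131, -0.072, 0.049]]
angular [[-0.0, -0.0, 0.002], [-0.0, -0.0, 0.005], [-0.001, -0.0, 0.008], [-0.001, -0.0, 0.012], [-0.001, -0.001, 0.015], [-0.001, -0.001, 0.017], [-0.001, -0.001, 0.02], [-0.001, -0.001, 0.026], [-0.001, -0.001, 0.031], [-0.001, -0.001, 0.034]]
maxstep 0.0215 q [ 38.9 -11.2 -13.1 124.9  -1.   42.2  86. ] t 27.32
```

>>> {"api": "drive_tool", "payload": {"offset": [[-0.01,-0.006,0],[-0.025,-0.015,0],[-0.042,-0.025,0],[-0.06,-0.035,0],[-0.075,-0.044,0],[-0.085,-0.05,0],[-0.094,-0.054,0.009],[-0.108,-0.061,0.024],[-0.122,-0.068,0.039],[-0.131,-0.072,0.049]], "angular": [[0,0,0.002],[0,0,0.005],[0,0,0.008],[-0.001,0,0.012],[-0.001,0,0.015],[-0.001,0,0.017],[-0.001,0,0.02],[-0.001,0,0.026],[-0.001,0,0.031],[-0.001,0,0.034]]}}

```text
time_s: 28.58
tool_pos: [0.4948, -0.215, 0.321]
tool_rot: [-90.0, 68.0, -30.0]
force: [-0.1, -0.8, -1.8]
grip_width: 0.0156
```

```bash
python3 - <<'E'
from k import *
p,R,o=cur();print(p,o["tool_rot"],o["force"],np.round(o["qpos"],1),seat_now())
rows([T2([.595,-.13,.19],-30,22),T2([.605,0,.19],-30,22)],[5,5],False)
E
```

```text
[ 0.49482815 -0.2149567   0.32096037] [-90.04154558  67.96742449 -29.97720244] [-0.13130684 -0.84166438 -1.82634818] [ 37.4 -13.  -16.5 108.1  -0.2  62.5  80.7] [ 0.57076609 -0.25873217  0.19050047]
offset [[-0.003, 0.008, 0.025], [-0.006, 0.016, 0.049], [-0.009, 0.024, 0.074], [-0.013, 0.032, 0.099], [-0.016, 0.04, 0.124], [-0.02, 0.051, 0.147], [-0.024, 0.061, 0.171], [-0.028, 0.071, 0.194], [-0.033, 0.082, 0.218], [-0.037, 0.092, 0.241]]
angular [[0.0, 0.0, 0.0], [0.0, 0.0, 0.0], [0.001, 0.0, 0.0], [0.001, 0.0, 0.0], [0.001, 0.0, 0.001], [0.001, 0.0, 0.001], [0.001, 0.0, 0.001], [0.001, 0.0, 0.001], [0.001, 0.0, 0.001], [0.001, 0.0, 0.001]]
maxstep 0.0262 q [ 37.4 -13.  -16.5 108.1  -0.2  62.5  80.7] t 28.57
```

>>> {"api": "drive_tool", "payload": {"offset": [[-0.002,0.006,0.018],[-0.006,0.015,0.045],[-0.009,0.024,0.072],[-0.013,0.032,0.099],[-0.016,0.04,0.124],[-0.02,0.051,0.147],[-0.024,0.061,0.171],[-0.028,0.071,0.194],[-0.033,0.082,0.218],[-0.037,0.092,0.241]], "angular": [[0,0,0],[0,0,0],[0,0,0],[0,0,0],[0,0,0],[0,0,0],[0,0,0],[0,0,0],[0,0,0],[0,0,0]]}}

```text
time_s: 29.82
tool_pos: [0.5289, 0.0447, 0.3205]
tool_rot: [-90.1, 68.0, -30.0]
force: [-0.6, 0.2, -1.3]
grip_width: 0.0159
```

```bash
python3 - <<'E'
from k import *
p,R,o=cur();print(p,o["tool_rot"],o["force"],np.round(o["qpos"],1),seat_now())
rows([T2([.605,.12,.19],-25,22),T2([.605,.22,.19],-10,22)],[5,5],False)
E
```

```text
[0.52890981 0.04470542 0.32046111] [-90.05292928  67.99708704 -29.9744197 ] [-0.64263223  0.16500819 -1.28704055] [ 29.3 -12.  -40.8 105.2   7.2  67.5  46.3] [0.60479456 0.00097296 0.18995585]
offset [[-0.004, 0.011, 0.019], [-0.009, 0.022, 0.038], [-0.013, 0.033, 0.057], [-0.018, 0.044, 0.077], [-0.022, 0.055, 0.096], [-0.026, 0.063, 0.109], [-0.029, 0.071, 0.121], [-0.032, 0.08, 0.134], [-0.036, 0.088, 0.147], [-0.039, 0.096, 0.16]]
angular [[-0.016, -0.007, 0.0], [-0.032, -0.013, 0.0], [-0.048, -0.02, 0.0], [-0.064, -0.026, 0.0], [-0.08, -0.033, 0.0], [-0.128, -0.052, 0.0], [-0.177, -0.072, 0.0], [-0.225, -0.091, 0.0], [-0.274, -0.111, -0.0], [-0.322, -0.131, -0.0]]
maxstep 0.0225 q [ 29.3 -12.  -40.8 105.2   7.2  67.5  46.3] t 29.82
```

>>> {"api": "drive_tool", "payload": {"offset": [[-0.004,0.009,0.016],[-0.009,0.021,0.036],[-0.013,0.033,0.057],[-0.018,0.044,0.077],[-0.022,0.055,0.096],[-0.026,0.063,0.109],[-0.029,0.071,0.121],[-0.032,0.08,0.134],[-0.036,0.088,0.147],[-0.039,0.096,0.16]], "angular": [[-0.016,-0.007,0],[-0.032,-0.013,0],[-0.048,-0.02,0],[-0.064,-0.026,0],[-0.08,-0.033,0],[-0.128,-0.052,0],[-0.177,-0.072,0],[-0.225,-0.091,0],[-0.274,-0.111,0],[-0.322,-0.131,0]]}}

```text
time_s: 31.08
tool_pos: [0.5189, 0.236, 0.3208]
tool_rot: [-89.9, 68.0, -9.7]
force: [-1.1, 0.2, -0.5]
grip_width: 0.0156
```

```bash
python3 - <<'E'
from k import *
p,R,o=cur();print(p,o["tool_rot"],o["force"],np.round(o["qpos"],1),seat_now())
rows([T2([.604,.313,.13],11.3,22)],[9])
E
```

```text
[0.5188845  0.23599496 0.32077795] [-89.92462881  67.97199385  -9.74991185] [-1.07731173  0.23970923 -0.52448154] [ 21.4  -6.7 -53.3 100.8  10.   67.   45.1] [0.60525295 0.22111115 0.19031105]
offset [[0.004, 0.002, 0.004], [0.009, 0.006, 0.01], [0.015, 0.01, 0.017], [0.022, 0.014, 0.025], [0.029, 0.019, 0.033], [0.036, 0.023, 0.041], [0.043, 0.027, 0.049], [0.048, 0.03, 0.055], [0.052, 0.033, 0.059]]
angular [[-0.025, -0.01, 0.0], [-0.06, -0.024, 0.0], [-0.101, -0.041, 0.0], [-0.147, -0.059, 0.0], [-0.195, -0.078, 0.0], [-0.241, -0.097, 0.0], [-0.282, -0.114, 0.0], [-0.317, -0.128, 0.001], [-0.342, -0.138, 0.001]]
maxstep 0.0118 q [ 21.4  -6.7 -53.3 100.8  10.   67.   45.1] t 31.07
```

>>> {"api": "drive_tool", "payload": {"offset": [[0.004,0.002,0.004],[0.009,0.006,0.01],[0.015,0.01,0.017],[0.022,0.014,0.025],[0.029,0.019,0.033],[0.036,0.023,0.041],[0.043,0.027,0.049],[0.048,0.03,0.055],[0.052,0.033,0.059],[0.052,0.033,0.059]], "angular": [[-0.025,-0.01,0],[-0.06,-0.024,0],[-0.101,-0.041,0],[-0.147,-0.059,0],[-0.195,-0.078,0],[-0.241,-0.097,0],[-0.282,-0.114,0],[-0.317,-0.128,0.001],[-0.342,-0.138,0.001],[-0.342,-0.138,0.001]]}}

```text
time_s: 32.33
tool_pos: [0.5178, 0.296, 0.2598]
tool_rot: [-90.0, 68.1, 11.4]
force: [0.5, 0.2, -2.4]
grip_width: 0.0157
```

```bash
python3 snap.py r; python3 - <<'E'
from view import *
p,R,o=cur()
def pts(dp,dy=0,rollx=0):
    L=R*tool_R(0).inv()*Rn.from_euler("y",-dp,degrees=True)*Rn.from_euler("x",rollx,degrees=True); g=p-R.apply([.007,0,0]); f=lambda v:g+L.apply(np.array(v)+[0,dy,0])
    u=np.array([-np.sin(np.radians(28)),0,np.cos(np.radians(28))])
    return [f([.0902,0,-.137]),f([.0742,0,-.142]),f([.1082,0,-.128]),f(np.array([.0742,0,-.142])+u*.05),f(np.array([.0742,0,-.142])+u*.1)]
view("r",(215,195,305,335),(195,165,265,235),[seat_now()],s=6); print(seat_now())
crop(load("scene_r"),215,225,275,285,10,"pics/r1.png",pts(6)); crop(load("top_r"),205,165,265,225,10,"pics/r2.png",pts(6))
E
```

```text
[0.51817694 0.29598659 0.26039443] [-89.95347949  68.00683503  11.33834682] [ 0.56656389 -0.06026868 -1.29470541] 0.01573601479340179 [ 18.   -3.1 -53.6 105.7   7.8  56.3  62.1] t 32.425
seat [0.58950623 0.31027655 0.12119807]
[0.60403535 0.3131758  0.12987427]
```

View pics/r1.png

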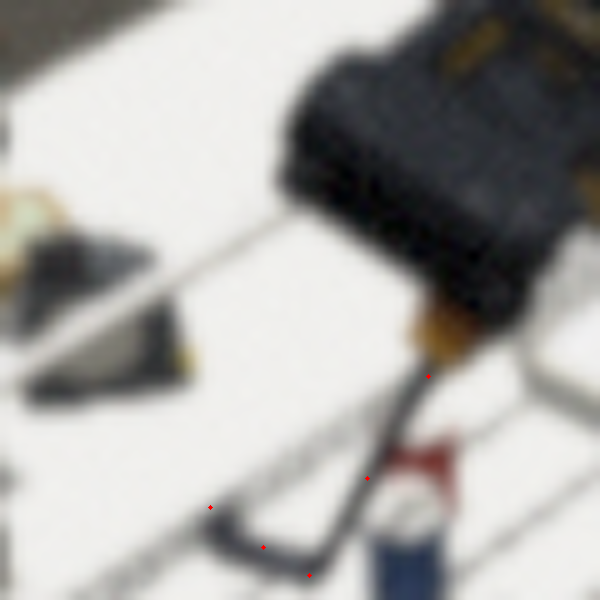

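View pics/r2.png

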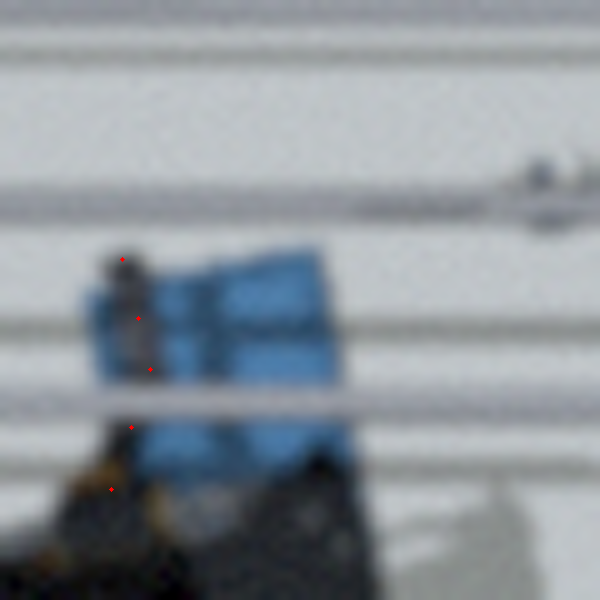

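```bash
python3 - <<'E'
from k import *
rows([T2([.604,.313,.040],11.3,22)],[10])
E
```

```text
offset [[0.005, 0.002, -0.0], [0.013, 0.005, -0.0], [0.021, 0.009, -0.0], [0.031, 0.013, -0.0], [0.042, 0.017, -0.0], [0.052, 0.021, -0.0], [0.062, 0.025, -0.0], [0.071, 0.029, -0.0], [0.078, 0.032, -0.0], [0.083, 0.034, -0.0]]
angular [[-0.0, 0.0, -0.0], [-0.0, 0.0, -0.0], [-0.0, 0.0, -0.0], [-0.0, 0.0, -0.0], [-0.0, 0.0, -0.0], [-0.0, 0.0, -0.0], [-0.0, 0.0, -0.0], [-0.0, 0.0, -0.0], [-0.0, 0.0, -0.0], [-0.0, 0.0, -0.0]]
maxstep 0.0111 q [ 18.   -3.1 -53.6 105.7   7.8  56.3  62.1] t 32.42
```

>>> {"api": "drive_tool", "payload": {"offset": [[0.005,0.002,0],[0.013,0.005,0],[0.021,0.009,0],[0.031,0.013,0],[0.042,0.017,0],[0.052,0.021,0],[0.062,0.025,0],[0.071,0.029,0],[0.078,0.032,0],[0.083,0.034,0]], "angular": [[0,0,0],[0,0,0],[0,0,0],[0,0,0],[0,0,0],[0,0,0],[0,0,0],[0,0,0],[0,0,0],[0,0,0]]}}

```text
time_s: 33.67
tool_pos: [0.5177, 0.296, 0.1702]
tool_rot: [-90.0, 68.0, 11.4]
force: [-0.1, -0.2, -1.2]
grip_width: 0.0153
```

```bash
python3 snap.py s; python3 - <<'E'
from view import *
view("s",(215,225,295,325),(200,165,270,235),[seat_now()],s=8); print(seat_now())
rows([T2([.604,.313,.010],11.3,22)],[8],False)
E
```

```text
[0.51745403 0.29579264 0.17006008] [-89.96660737  68.05859517  11.33236195] [-0.48980883 -0.09330931 -1.65536802] 0.015611197779161555 [ 16.4   3.1 -55.2 112.6  16.9  47.   53.4] t 33.775
seat [0.5886608  0.31005388 0.03079806]
[0.60319714 0.31295697 0.03946087]
offset [[0.003, 0.001, -0.0], [0.007, 0.003, -0.0], [0.01, 0.004, -0.0], [0.014, 0.005, -0.0], [0.017, 0.007, -0.0], [0.021, 0.008, -0.0], [0.024, 0.009, -0.0], [0.028, 0.01, -0.0]]
angular [[-0.0, 0.0, -0.0], [-0.0, 0.0, -0.0], [-0.0, 0.0, -0.0], [-0.0, 0.0, -0.001], [-0.0, 0.0, -0.001], [-0.0, 0.0, -0.001], [-0.0, 0.0, -0.001], [-0.0, 0.0, -0.001]]
maxstep 0.0037 q [ 16.4   3.1 -55.2 112.6  16.9  47.   53.4] t 33.77
```

View pics/s.png

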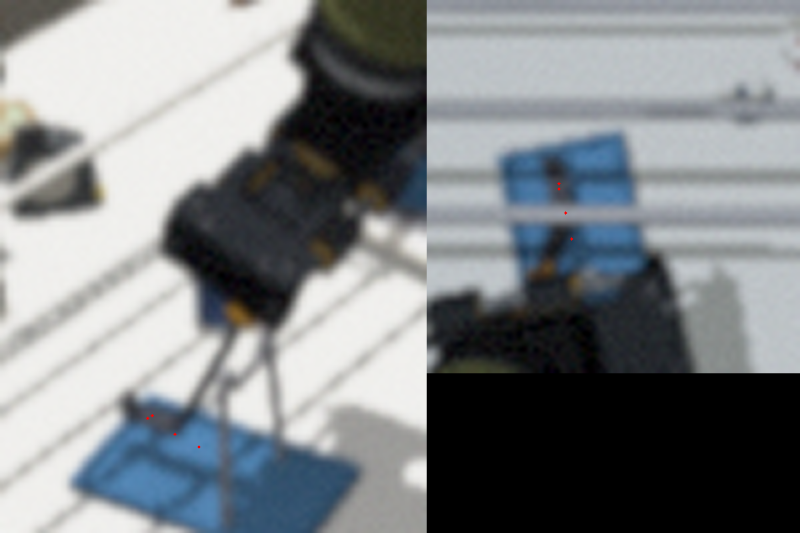

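>>> {"api": "drive_tool", "payload": {"offset": [[0.003,0.001,0],[0.007,0.003,0],[0.01,0.004,0],[0.014,0.005,0],[0.017,0.007,0],[0.021,0.008,0],[0.024,0.009,0],[0.026,0.01,0]], "angular": [[0,0,0],[0,0,0],[0,0,0],[0,0,0],[0,0,0],[0,0,0],[0,0,0],[0,0,0]]}}

```text
time_s: 34.78
tool_pos: [0.5179, 0.2959, 0.1422]
tool_rot: [-90.0, 68.1, 11.3]
force: [-8.2, -2.1, 14.0]
grip_width: 0.0155
```

```bash
python3 snap.py t; python3 - <<'E'
from view import *
view("t",(215,225,295,325),(200,165,270,235),[seat_now()],s=8); print(seat_now())
E
```

```text
[0.51794248 0.29601436 0.14241005] [-90.00626091  68.0441873   11.30791599] [-1.10520343 -0.25836873 -0.09039787] 0.01565653327696679 [ 15.    5.8 -54.8 114.3  21.2  44.5  49.6] t 34.875
seat [0.58918759 0.31026249 0.0031663 ]
[0.60372073 0.31317047 0.01183284]
```

View pics/t.png

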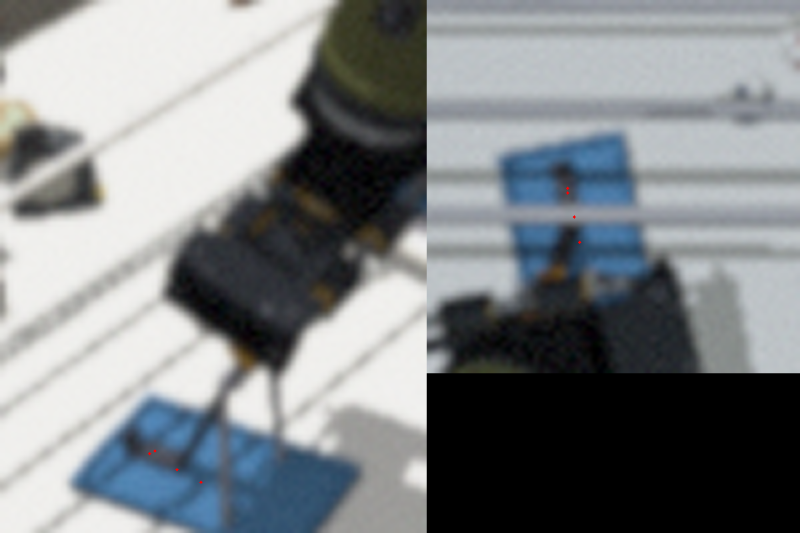

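The foot lies in the dish and the shank is between the cradle posts. Contact was felt and has settled, so I release.

>>> {"api": "drive_tool", "payload": {"offset": [[0,0,0],[0,0,0],[0,0,0],[0,0,0],[0,0,0],[0,0,0]], "angular": [[0,0,0],[0,0,0],[0,0,0],[0,0,0],[0,0,0],[0,0,0]], "fingers": -1}}

```text
time_s: 35.62
tool_pos: [0.5179, 0.296, 0.1424]
tool_rot: [-90.0, 68.0, 11.3]
force: [0.4, 0.4, -0.4]
grip_width: 0.0675
```

```bash
python3 snap.py u; python3 - <<'E'
from view import *
view("u",(215,225,295,325),(200,165,270,235),[],s=8)
p,R,o=cur(); rows([(p-tool_R(11.3,28).apply([.13,0,0]),R)],[9])
E
```

```text
[0.51793667 0.29602998 0.14240645] [-90.00274915  68.0444464   11.31241006] [ 0.49295181  0.45959434 -0.38580745] 0.07575480795707706 [ 15.    5.8 -54.8 114.3  21.2  44.5  49.6] t 35.725
seat [0.58918023 0.31028264 0.00316237]
offset [[-0.009, 0.001, 0.0], [-0.023, 0.002, 0.0], [-0.038, 0.004, 0.0], [-0.056, 0.006, 0.0], [-0.074, 0.008, 0.0], [-0.091, 0.01, 0.0], [-0.107, 0.011, 0.0], [-0.12, 0.013, 0.0], [-0.129, 0.014, 0.0]]
angular [[0.0, 0.0, 0.0], [0.0, 0.0, 0.0], [0.0, 0.0, 0.0], [0.0, 0.0, 0.0], [0.0, 0.0, 0.0], [0.0, 0.0, 0.0], [0.0, 0.0, 0.0], [0.0, 0.0, 0.0], [0.0, 0.0, 0.0]]
maxstep 0.018 q [ 15.    5.8 -54.8 114.3  21.2  44.5  49.6] t 35.73
```

View pics/u.png

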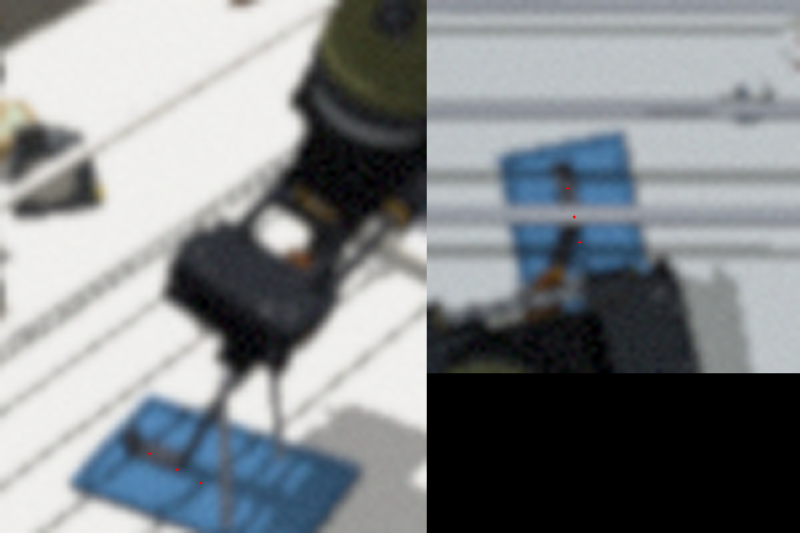

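>>> {"api": "drive_tool", "payload": {"offset": [[-0.009,0.001,0],[-0.023,0.002,0],[-0.038,0.004,0],[-0.056,0.006,0],[-0.074,0.008,0],[-0.091,0.01,0],[-0.105,0.011,0],[-0.115,0.012,0],[-0.12,0.013,0]], "angular": [[0,0,0],[0,0,0],[0,0,0],[0,0,0],[0,0,0],[0,0,0],[0,0,0],[0,0,0],[0,0,0]]}}

```text
time_s: 36.85
tool_pos: [0.462, 0.2849, 0.2494]
tool_rot: [-90.0, 68.0, 11.3]
force: [0.6, -0.1, -0.3]
grip_width: 0.0872
```

```bash
python3 snap.py v; python3 - <<'E'
from view import *
from ov import lift
from lid import lid
p,R,o=cur();print(p,o["force"],np.round(o["qpos"],1))
m=lift((.588,.310),11.3)
crop(load("scene_v"),215,225,285,325,6,"pics/_1.png",m[:5]); crop(load("top_v"),200,165,270,265,6,"pics/_2.png",m[:5])
cv2.imwrite("pics/v.png",np.hstack([cv2.imread("pics/_1.png"),np.zeros((600,0,3),np.uint8),cv2.imread("pics/_2.png")])[:, :800])
print(lid("top_v",.018,box=(370,160,450,240)))
crop(load("scene_v"),210,180,400,340,4,"pics/v2.png"); 
rows([(p-R.apply([.05,0,0])+[-.0,0,0.03],R)],[5])
E
```

```text
[0.46209056 0.28493449 0.24913899] [ 0.50708622 -1.16724184  0.44653172] [ 16.4 -13.  -50.1 112.6  -1.6  55.5  67.2]
[ 0.5933 -0.3267  0.0689]
offset [[-0.012, -0.002, -0.0], [-0.029, -0.004, -0.0], [-0.049, -0.007, -0.0], [-0.066, -0.01, -0.0], [-0.078, -0.011, -0.0]]
angular [[0.0, 0.0, 0.0], [0.0, 0.0, 0.0], [0.0, 0.0, 0.0], [0.0, 0.0, 0.0], [0.0, 0.0, 0.0]]
maxstep 0.0195 q [ 16.4 -13.  -50.1 112.6  -1.6  55.5  67.2] t 36.95
```

View pics/v.png

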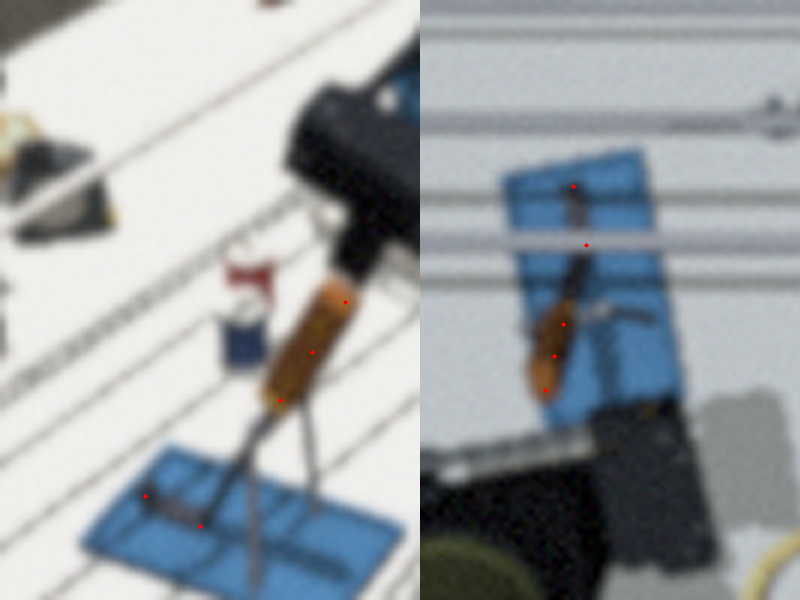

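View pics/v2.png

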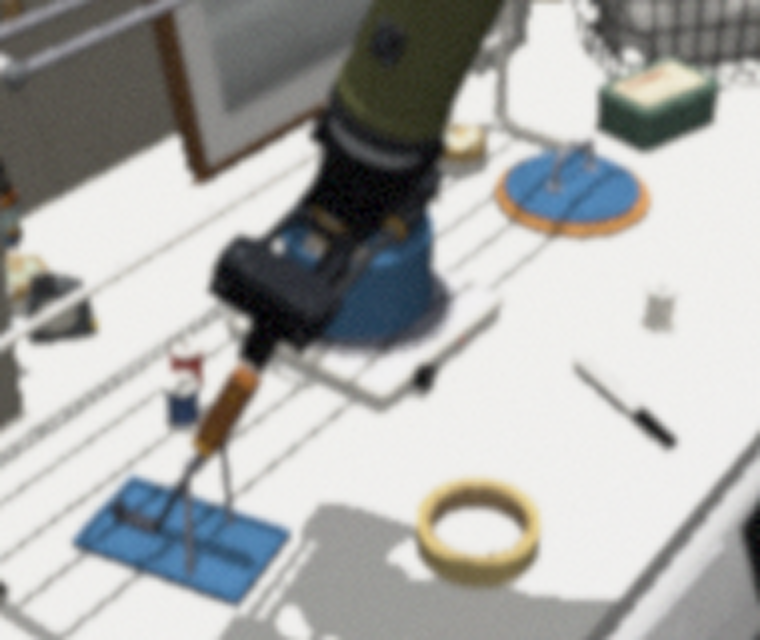

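>>> {"api": "drive_tool", "payload": {"offset": [[-0.008,-0.003,0],[-0.018,-0.007,0],[-0.026,-0.01,0],[-0.03,-0.012,0],[-0.03,-0.012,0],[-0.03,-0.012,0]], "angular": [[0,0,0],[0,0,0],[0,0,0],[0,0,0],[0,0,0],[0,0,0]]}}

```text
time_s: 37.7
tool_pos: [0.4618, 0.2848, 0.2811]
tool_rot: [-90.0, 68.1, 11.3]
force: [-0.5, -0.3, -1.2]
grip_width: 0.087
```

```bash
python3 snap.py w; python3 - <<'E'
from view import *
p,R,o=cur();print(p,o["force"],np.round(o["qpos"],1),np.abs(o["joint_velocities"]).max())
a,b=load("top0")["pixels"],load("top_w")["pixels"]
A=np.hstack([cv2.resize(x[145:295,250:430],None,fx=2.2,fy=2.2,interpolation=cv2.INTER_CUBIC) for x in(a,b)]); cv2.imwrite("pics/w.png",A[...,::-1])
# pot handle region shift by phase correlation / template
g=lambda x:cv2.cvtColor(x,cv2.COLOR_RGB2GRAY)
for nm,(x0,y0,x1,y1) in {"pot handle R":(340,178,354,202),"pot handle L":(283,184,297,204),"tape":(250,250,288,284),"red":(265,165,280,180),"white":(360,250,378,268),"wax":(396,152,420,178)}.items():
    t=cv2.resize(g(a)[y0:y1,x0:x1],None,fx=5,fy=5,interpolation=cv2.INTER_CUBIC); s=cv2.resize(g(b)[y0-8:y1+8,x0-8:x1+8],None,fx=5,fy=5,interpolation=cv2.INTER_CUBIC)
    r=cv2.matchTemplate(s,t,cv2.TM_CCOEFF_NORMED); _,v,_,l=cv2.minMaxLoc(r); print(nm,"shift px",(l[0]-40)/5,(l[1]-40)/5,round(v,3))
E
```

```text
[0.46178467 0.28480728 0.28102275] [ 0.42364402  0.42631383 -0.04106174] [ 15.5 -14.1 -48.2 109.7  -2.6  59.3  68.6] 0.06725233020576842
pot handle R shift px 0.0 0.0 0.986
pot handle L shift px -0.2 -1.2 0.925
tape shift px 0.2 0.2 0.509
red shift px 0.0 0.0 0.994
white shift px 0.0 0.0 0.972
wax shift px 0.0 0.0 0.998
```

View pics/w.png

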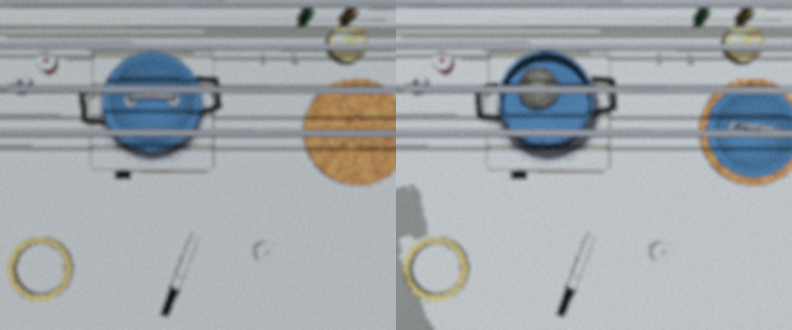

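Pot and bystanders are where they were, the lid is central on the mat, and the lifter is in its rest with the gripper clear. Handing in.

```bash
python3 -c "
from cell import sign_off
print(sign_off())"
```

```text
the job is handed in; nothing more can be done
None
```

The lid is on the cork mat, the lifter is back in its rest, and the job was handed in at about 38 s. `sign_off` reports no verdict, so I can't say whether it passed.

**What I did:** I took the lifter from its rest and hooked the lid by its loop. I lifted it about 34 mm, carried it level and set it down. The hook came out without moving the lid, and I put the lifter back, opened the gripper and backed clear.

**What went wrong:** on the first approach joint 2 reached its lower limit; one reading was −17.3° against −17.29°. The arm drifted and the foot pushed the lid's loop from the side with about 25 N.
- **Lid:** it tipped, by my rough estimate from the picture to about 14° (the limit is 20°). When I backed off it settled flat on the pot, shifted 7 mm and turned 4°.
- **Lifter:** it turned about 6° in the grip, which I allowed for from then on. The second approach, from 30° to the left, went cleanly.

**Last checks:**

| Item | Result |
|---|---|
| Lid | Centre at (0.593, −0.327), about 2 mm from the mat's centre, flat and free of the hook |
| Lifter | Foot in the dish and shank in the cradle, matching its starting pose in both views; contact peaked at about 16 N when I set it down |
| Pot | Right handle 0 px, left handle about 1 px (4 mm); the two disagree slightly, but both are well under 20 mm |
| Red and white spools, wax pot | 0 px shift |
| Masking tape | About 0 px, but a weak match because the arm's shadow lies across it |
| Blue spool | Only checked by eye; looks unmoved |
| Airer | Never seen to be touched, and no force reading suggested contact |

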